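# Clear and sweep the dormitory desk pad

## Robot

A 7-joint arm with a two-finger parallel gripper is mounted at the origin on the work surface. World frame = base frame: x ahead of the robot, y to its left, z up, the work surface at z = 0. Lengths are in m, angles in rad, forces in N, time in s.
With the tool pointing down it reaches from about 0.425 to 0.875 m from the base axis. Payload 4.7 kg.
Tool frame: the origin (TCP) lies midway between the tips of the shut fingers; the grasp point (between the pads) lies 19 mm behind it; z points along the fingers, x is the direction in which the jaws open and shut, and the axes are right-handed (so a half turn about z gives the same grasp; the last joint's range is limited). The gripper opens to 87 mm and grips with 3 to 60 N. Pads are 19 mm wide; open, the fingers measure 117 mm over their backs; the gripper's body (75 mm by 190 mm) begins 51 mm behind the grasp point.
Start: joints at [1.146, 0.321, -0.07, 1.45, 0.023, 1.371, -0.057], TCP at [0.276, -0.588, 0.185] pointing down, gripper open.
Joint ranges: [-2.86, 2.86], [-0.3, 2.09], [-1.38, 1.24], [0.06, 2.45], [-1.56, 4.7], [0.09, 2.05], [-2.69, 2.69]. Speed limits (rad/s): [2.57, 2.57, 3.14, 3.14, 3.14, 3.14, 3.14].

## Interface

Orientations are given as a rotation vector (axis times angle).
In Python, from bench import get_state, eyes, ticket gives the robot as it stands.
- The arm moves only by the tool carry_out, never from a script. Its argument "motion" is a list of rows, each a list of 2 entries, a list of its own where there are three numbers: the shift along the world's x, y, z in m, then the turn about the world's z in rad. A call has 1 to 20 rows; each row is the pose to reach, as a shift and turn from the pose commanded when the call began; what a row does not reach only later rows make up. A row lasts 1/10 s, in which the tool goes at most 50 mm and 8.59 degrees, less where a joint would pass 70% of its speed; a pose out of reach is approached as far as the arm can. A call with a gripper value outside its range is refused whole. "grip" is the gripper command: -1 is fully open, 1 is shut, values between are in proportion, set as the call begins (left out, the last holds). The fingers move at their own pace and stop on an object; "squeeze" is the grip in N (left out, the last holds). Time passes only in rows, so rows that repeat a pose let the fingers close. It gives the time, the measured TCP pose, the force and the opening at its end, in the units of the state.
- get_state(): the state, without advancing time (a new reading comes with each control period).
- eyes.get_image(name): name is "side" or "top" or "wrist"; returns a dict with "pixels" (420x560x3 uint8, blue, green, red), "mtx" (3x3 intrinsics, pixels), "extrinsics" (4x4, takes a point from camera to world coordinates). Camera axes: x right, y down, z forward; pixel columns grow to the right and rows downward; lengths in m; the calibration is good to about 2 mm. A picture is of the moment at which its call begins. There is no depth.
- ticket.close_job(): hands the job in, once; it reports no verdict.
The state is a dict: "time": time; "joint_positions": joint angles; "qd": joint speeds; "joint_torque": joint torques, N m; "position": TCP position; "tool_rot": TCP orientation; "ft_force": force on the tool from outside, world axes, zero at the start; "torque": the same for the moment, N m; "grip_width": opening from 0.0 (shut) to 1.0 (fully open).
Only numpy, scipy, OpenCV 4.12 (cv2) and the standard library are available. Lean on these libraries where they do the work, as an engineer would, in place of code of your own. Each camera call takes 0.05 s, during which the arm holds its last target. There are 200 camera calls.

## Task

Clear the desk pad: first slide the calculator fully home into its white sleeve, then use the hand brush to sweep every bottle cap along the pad, up the ramp and over the lip into the red dustpan (do not put caps in the pan with the fingers). When all the caps are in the pan, finish with two slow full-length strokes over the empty pad, first down the middle of the half nearer the robot, then down the middle of the far half, each from the end away from the dustpan right to the foot of the ramp and with the bristles pressed lightly and steadily on the pad all the way; then stand the brush back in its grey holder. Never press the brush hard, and leave the jar, the mug and the bottle alone.

Things in the scene. Friction and masses are not known exactly. Their poses are not given: they have to be found in the camera images.
- pad: Dark blue desk pad, fixed, 250 (own x) x 360 (own y) x 3 mm thick. Origin at the centre of its underside, on the desk (its top is at z = 0.003). The dustpan stands at its +y end; strokes run along its own +y; its own -x half is the one nearer the robot (half centres at x = -62.5 and +62.5 mm).
- dustpan: Red dustpan, fixed, mouth towards the pad, axes parallel to the pad's. Origin at desk height under the lip's crest, mid-width, 245 mm from the pad's origin along +y. Ramp, full inner width 250 mm (own x): rises evenly from 3 mm height (pad level) at own y = -75 mm to 15 mm at the crest at y = 0. Behind the crest a sheer drop to the catch floor (3 mm high, y = 4 to 120 mm). Side walls 4 mm thick, 35 mm high, from y = -68 to 122 mm; back wall at y = 120 mm, handle behind it.
- holder: Grey tray holder of the brush, fixed, 118 (own x) x 46 (own y) mm outside, rim 12 mm high, floor 3 mm thick, inside 110 x 38 mm. Origin at the centre of its underside. The brush stands in it on its bristles, long side along own x, either way round.
- brush: Wooden hand brush, 160 g (may vary by a quarter). Origin at the centre of the bristle tips' face when unpressed; z up, x along its length. Bristle foot 96 (x) x 24 (y) mm, wooden block 102 x 32 mm from z = 30 to 46 mm, on it a grip ridge 80 (x) x 26 (y) mm from z = 46 to 82 mm, to be pinched across y. It stands by itself on its bristles. Starts standing in the holder. It is the same both ways round.
- bristles (a joint): How far the sprung bristle foot is pressed up into the brush, m: 0 free, 0.010 bottomed out. Spring force 2.5 N at the first movement, rising 0.5 N per mm to 7.5 N at 10 mm; beyond that the brush is rigid. About 0.005 is a good sweeping pressure.
- sleeve: White plastic sleeve fixed to the desk, open at the -x end (mouth at own x = -45 mm), stop wall at own x = +45 mm: 90 mm deep inside, 62 mm wide, 15 mm high, no floor (the desk is its floor), roof 3 mm thick (top at 18 mm). Two small flares widen the mouth, out to x = -59 mm and 82 mm across. Origin at the centre of its underside, on the desk.
- calculator: Black pocket calculator 105 (own x) x 58 (own y) x 12 mm (z), 110 g (may vary by a quarter), lying flat, keys up. Origin at the centre of its underside. It goes lengthwise into the sleeve, either end first; fully home it touches the stop wall and 15 mm still stick out of the mouth (its origin is then at own x = -7.5 mm of the sleeve).
- cap0: Plastic bottle cap lying on the pad, disc of 30 mm diameter, 12 mm high, 12 g. Origin at the centre of its underside. May be absent (3 to 6 of the six caps are there).
- cap1: Plastic bottle cap lying on the pad, disc of 30 mm diameter, 12 mm high, 12 g. Origin at the centre of its underside. May be absent (3 to 6 of the six caps are there).
- cap2: Plastic bottle cap lying on the pad, disc of 30 mm diameter, 12 mm high, 12 g. Origin at the centre of its underside. May be absent (3 to 6 of the six caps are there).
- cap3: Plastic bottle cap lying on the pad, disc of 30 mm diameter, 12 mm high, 12 g. Origin at the centre of its underside. May be absent (3 to 6 of the six caps are there).
- cap4: Plastic bottle cap lying on the pad, disc of 30 mm diameter, 12 mm high, 12 g. Origin at the centre of its underside. May be absent (3 to 6 of the six caps are there).
- cap5: Plastic bottle cap lying on the pad, disc of 30 mm diameter, 12 mm high, 12 g. Origin at the centre of its underside. May be absent (3 to 6 of the six caps are there).
- jar: White cream jar, 56 mm diameter, 60 mm high, standing beyond the pad. Bystander. Origin under its centre.
- mug: Blue mug, 76 mm diameter, 90 mm high, beyond the pad. Bystander. Origin under its centre.
- bottle: Small amber bottle, 44 mm diameter, 100 mm high, beyond the pad. Bystander. Origin under its centre.

How it is judged:
By the outcome, as a careful person would: the job done as asked, in the order asked, and still so for the second after the job is handed in, with the robot touching nothing.
Of cap0, cap1, cap2, cap3, cap4, cap5 only 3 to 6 are there at a start; the rules pass over those that are not, and their reading is None.
At some moment in a run one of cap0, cap1, cap2, cap3, cap4, cap5 may be knocked a few centimetres aside while the robot is not near it.
Once in a run the grip may slacken for a moment while it holds something.
It also fails if it takes over 192 s, if anything falls off the work surface, if the arm or the gripper's body presses on something with over 40 N, if the wrist force passes 120 N, or if a joint passes its speed limit or range.

## Working session

There is one attempt and no reset: what is moved stays moved. The work goes in short steps, Python scripts to look and compute and a tool call to move; the robot and the scene stay as the last step left them, time stands still between calls to the robot, and variables do not carry over. Pictures are saved under pics/ and viewed, about 12 in all and at most 16, crops included, and the job is handed in when it is done.

Besides the shell and the picture viewer there is one more tool, called as name([rows], argument=value, ...), one row to a line, values as JSON. carry_out: Moves the arm, as the interface text tells. Its arguments: {"type":"object","properties":{"motion":{"type":"array","items":{"type":"array"}},"grip":{"type":"number"},"squeeze":{"type":"number"}},"required":["motion"]}

```bash
mkdir -p pics; ls
python3 - <<'E'
from bench import get_state, eyes
import cv2
print(get_state())
for n in ("top","side"):
    r=eyes.get_image(n); cv2.imwrite(f"pics/{n}0.png",r["pixels"]); print(n,r["mtx"],r["extrinsics"])
E
```

```text
pics
{'time': 0.0, 'joint_positions': array([ 1.14609044,  0.32181994, -0.07008081,  1.45169533,  0.02264145,
        1.37079831, -0.05688905]), 'qd': array([-0.00021594, -0.00012452,  0.000771  ,  0.00077431,  0.00064408,
        0.00108461, -0.00163653]), 'joint_torque': array([-8.51415225e-04, -4.91293252e+01, -4.04530624e-01, -3.12525594e+01,
       -6.39201910e-02,  4.37994674e-02,  1.76368476e-04]), 'position': array([ 0.27582175, -0.58787403,  0.18405336]), 'tool_rot': array([-2.65094387,  1.68414527,  0.00267602]), 'ft_force': array([ 0.35205733, -0.5685548 ,  0.4305788 ]), 'torque': array([-0.00586512,  0.00935929,  0.04437716]), 'grip_width': 1.0009949899506652}
top [[466.05528887   0.         275.94301444]
 [  0.         466.05528887 206.94992309]
 [  0.           0.           1.        ]] [[ 0.02044068 -0.99312379  0.11527059  0.48092126]
 [-0.99936807 -0.01694233  0.03124762 -0.03235065]
 [-0.02907981 -0.11583647 -0.99284252  1.19061613]
 [ 0.          0.          0.          1.        ]]
side [[515.35348045   0.         280.6053683 ]
 [  0.         515.35348045 209.86921222]
 [  0.           0.           1.        ]] [[-0.83157291 -0.37319041  0.41135802  0.15496206]
 [-0.5550009   0.52971104 -0.64138929  0.74323481]
 [ 0.02145944 -0.76166602 -0.64761436  0.79689891]
 [ 0.          0.          0.          1.        ]]
```

View pics/top0.png

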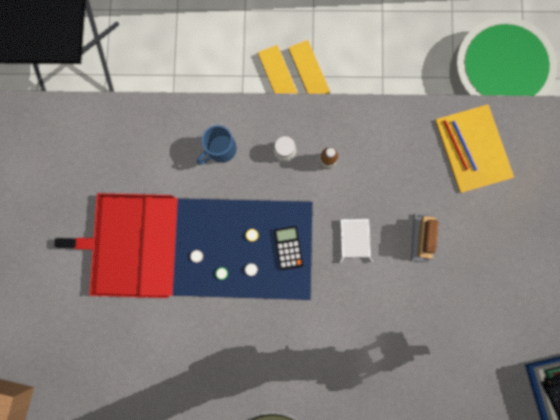

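View pics/side0.png

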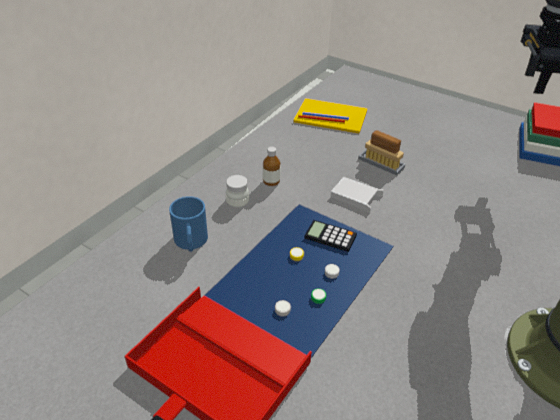

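The top view shows four caps: white at (197,257), green at (222,273), white at (251,269) and yellow at (252,235). It also shows the calculator at (289,248), the sleeve at (355,239) with its mouth towards the robot, and the brush at (424,237). I'll measure each by segmentation and view one enlarged crop.

```bash
cat > h.py <<'E'
import numpy as np, cv2
from bench import get_state, eyes
def ray(r,uv,z):
    uv=np.atleast_2d(np.asarray(uv,float)); K=r["mtx"]; T=r["extrinsics"]
    d=(np.linalg.inv(K)@np.c_[uv,np.ones(len(uv))].T); d=(T[:3,:3]@d).T; o=T[:3,3]
    return o+d*((z-o[2])/d[:,2])[:,None]
def proj(r,P):
    T=np.linalg.inv(r["extrinsics"]); P=np.atleast_2d(P); c=(T[:3,:3]@P.T).T+T[:3,3]; q=(r["mtx"]@c.T).T; return q[:,:2]/q[:,2:]
def grab(n,f=None):
    r=eyes.get_image(n)
    if f: cv2.imwrite(f"pics/{f}.png",r["pixels"])
    return r
def blobs(m,amin):
    n,l,s,c=cv2.connectedComponentsWithStats(m.astype(np.uint8))
    return [(l==i) for i in range(1,n) if s[i,4]>=amin]
def rect(r,m,z):   # world min-area rect of a mask at height z
    cs,_=cv2.findContours(m.astype(np.uint8),cv2.RETR_EXTERNAL,cv2.CHAIN_APPROX_NONE)
    p=ray(r,max(cs,key=len)[:,0,:],z)[:,:2]
    return cv2.minAreaRect((p*1000).astype(np.float32))
E
python3 - <<'E'
from h import *
r=grab("top"); im=r["pixels"]; hsv=cv2.cvtColor(im,cv2.COLOR_BGR2HSV); H,S,V=[hsv[...,i].astype(int) for i in range(3)]
pad=(H>105)&(H<125)&(S>120)&(V<130); 
roi=np.zeros(pad.shape,bool); roi[185:310,165:330]=1
m=cv2.morphologyEx((pad&roi).astype(np.uint8),cv2.MORPH_CLOSE,np.ones((25,25)))
print("pad",[rect(r,b,.003) for b in blobs(m,2000)])
red=(S>150)&((H<8)|(H>172))&(V>80); print("pan",[rect(r,b,.02) for b in blobs(red,1500)])
roi[:]=0; roi[205:275,330:382]=1
w=(V>170)&(S<40)&roi; print("sleeve",[rect(r,b,.018) for b in blobs(w,200)])
cap=(V>150)&pad*0==0
roi[:]=0; roi[200:300,180:272]=1
c=roi&(V>120)
for b in blobs(c,30):
    v,u=np.nonzero(b); print("cap",u.mean(),v.mean(),b.sum(),ray(r,(u.mean(),v.mean()),.014).round(4))
cv2.imwrite("pics/crop1.png",cv2.resize(im[190:305,270:450],None,fx=4.4,fy=4.4,interpolation=cv2.INTER_CUBIC))
E
```

```text
pad [((512.4794311523438, 86.64175415039062), (339.6437683105469, 240.87649536132812), 89.49423217773438)]
pan [((515.257568359375, 386.40570068359375), (256.638916015625, 256.5379638671875), 89.5753402709961)]
sleeve [((541.5696411132812, -196.34393310546875), (100.46542358398438, 73.04393005371094), 3.256340265274048)]
cap 251.78676470588235 234.6764705882353 136 [[0.5459 0.0643 0.014 ]]
cap 196.4191176470588 255.86764705882354 136 [[0.4898 0.203  0.014 ]]
cap 250.95714285714286 269.10714285714283 140 [[0.4596 0.0641 0.014 ]]
cap 221.44354838709677 273.0725806451613 124 [[0.4481 0.1381 0.014 ]]
cap 212.7337278106509 298.3076923076923 169 [[0.3853 0.1578 0.014 ]]
```

View pics/crop1.png

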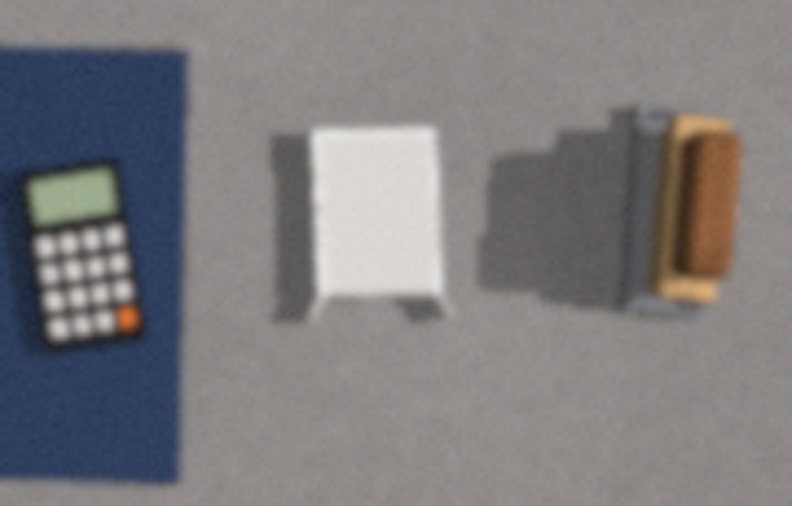

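Run:
```python
from h import *
r=grab("top"); im=r["pixels"]
f=lambda L,z: ray(r,np.array(L)/4.4+[270-.4,190-.4],z)[:,:2].round(4)
def s(n,L,z):
    p=f(L,z); print(n,p.tolist(),"c",p.mean(0).round(4))
    for i in range(len(p)-1): d=p[i+1]-p[i]; print("   len %.4f ang %.2f"%(np.hypot(*d),np.degrees(np.arctan2(d[1],d[0]))))
s("padedge",[(187,51),(178,482)],.003)
s("calc",[(22,175),(113,160),(143,338),(50,350)],.015)
s("sleeve",[(310,128),(436,126),(443,297),(316,297)],.018)
s("ridge",[(696,132),(742,135),(728,280),(683,275)],.085)
s("holderL",[(628,103),(620,310)],.012)
print(proj(r,[[.42,.32,0],[.5,.32,0]]))
cv2.imwrite("pics/crop2.png",cv2.resize(im[185:305,80:190],None,fx=5,fy=5,interpolation=cv2.INTER_CUBIC))
```

```text
padedge [[0.6353, -0.0874], [0.3879, -0.0851]] c [ 0.5116 -0.0862]
   len 0.2474 ang 179.47
calc [[0.5603, 0.0069], [0.5699, -0.0452], [0.4689, -0.0638], [0.4611, -0.0111]] c [ 0.515  -0.0283]
   len 0.0530 ang -79.56
   len 0.1027 ang -169.57
   len 0.0533 ang 98.42
sleeve [[0.5901, -0.1574], [0.5925, -0.2291], [0.4955, -0.2328], [0.494, -0.1613]] c [ 0.543  -0.1952]
   len 0.0717 ang -88.08
   len 0.0971 ang -177.82
   len 0.0715 ang 91.20
ridge [[0.5854, -0.3565], [0.5842, -0.3809], [0.5067, -0.372], [0.5088, -0.3484]] c [ 0.5463 -0.3644]
   len 0.0244 ang -92.82
   len 0.0780 ang 173.45
   len 0.0237 ang 84.92
holderL [[0.6082, -0.3396], [0.4902, -0.3335]] c [ 0.5492 -0.3366]
   len 0.1182 ang 177.04
[[150.69425878 282.57040779]
 [152.29813489 251.00906123]]
```

View pics/crop2.png

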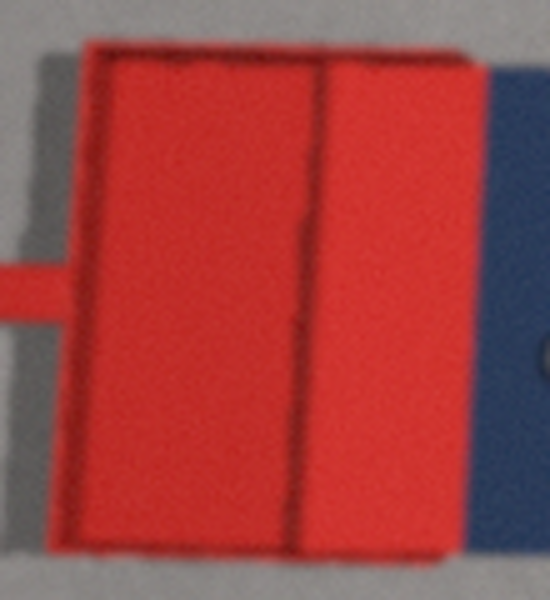

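Run:
```python
from h import *
r=grab("top")
g=lambda L,z: ray(r,np.array(L)/5+[80-.4,185-.4],z)[:,:2]
f=g([(487,67),(465,550)],.003); b=g([(88,42),(48,552)],.035); c=g([(322,55),(293,550)],.015)
e=ray(r,np.array([(187,51),(178,482)])/4.4+[269.6,189.6],.003)[:,:2]
print(f,b,c,sep="\n")
for p in (f,b,c,e): d=p[0]-p[1]; print(p.mean(0).round(4),np.hypot(*d).round(4),np.degrees(np.arctan2(d[1],d[0])).round(2))
```

```text
[[0.63775403 0.26169014]
 [0.39135147 0.26174523]]
[[0.64295093 0.45794864]
 [0.38812531 0.46129218]]
[[0.64098004 0.34434322]
 [0.39030427 0.34559324]]
[0.5146 0.2617] 0.2464 -0.01
[0.5155 0.4596] 0.2548 -0.75
[0.5156 0.345 ] 0.2507 -0.29
[ 0.5116 -0.0863] 0.2473 -0.53
```

carry_out([
  [[0.02,0.05,0],-0.03],
  [[0.04,0.1,0],-0.06],
  [[0.06,0.15,0],-0.09],
  [[0.08,0.2,0],-0.12],
  [[0.1,0.25,0.01],-0.15],
  [[0.12,0.3,0.02],-0.18],
  [[0.14,0.34,0.03],-0.21],
  [[0.16,0.37,0.03],-0.24],
  [[0.17,0.39,0.03],-0.257],
  [[0.175,0.395,0.03],-0.257],
  [[0.175,0.395,0.03],-0.257],
  [[0.175,0.395,0.03],-0.257],
  [[0.175,0.395,0.03],-0.257],
], grip=-1, squeeze=40)

```text
time: 1.55
position: [0.4501, -0.1954, 0.2149]
tool_rot: [2.41, -2.014, -0.001]
ft_force: [0.4, 0.5, 0.3]
grip_width: 1.005
```

Run:
```python
from h import *
s=get_state(); print(s["position"],s["tool_rot"],s["joint_positions"].round(2),s["ft_force"])
r=grab("wrist","w1"); print(r["extrinsics"].round(3))
import pickle; pickle.dump(r,open("w1.pkl","wb"))
```

```text
[ 0.45013027 -0.19536606  0.21487116] [ 2.41015516e+00 -2.01411978e+00 -8.16973453e-04] [ 0.75 -0.02 -0.39  1.78 -0.01  1.38 -1.03] [0.41628601 0.53189518 0.3196006 ]
[[ 0.178 -0.953 -0.244  0.517]
 [-0.984 -0.172 -0.044 -0.182]
 [-0.     0.248 -0.969  0.414]
 [ 0.     0.     0.     1.   ]]
```

View pics/w1.png

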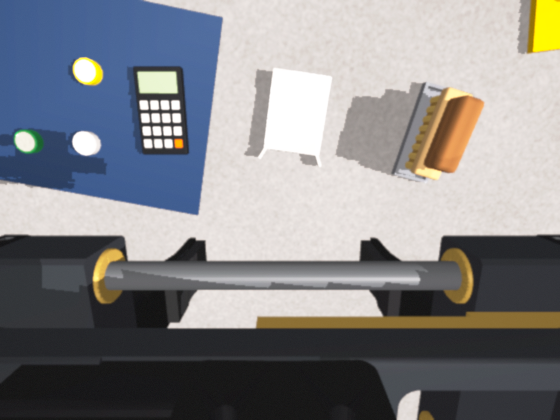

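Run:
```python
from h import *
import pickle; r=pickle.load(open("w1.pkl","rb"))
def s(n,L,z):
    p=ray(r,L,z)[:,:2]; print(n,p.round(4).tolist(),"c",p.mean(0).round(4))
    for i in range(len(p)-1): d=p[i+1]-p[i]; print("   len %.4f ang %.2f"%(np.hypot(*d),np.degrees(np.arctan2(d[1],d[0]))))
s("padedge",[(223,16),(197,214)],.003)
s("calc",[(134,68),(183,66),(188,153),(140,154)],.015)
s("sleeve",[(275,69),(330,76),(320,157),(266,148)],.018)
s("ridge",[(459,94),(483,101),(457,172),(435,165)],.085)
s("holderL",[(425,82),(394,175)],.012)
im=r["pixels"]; hsv=cv2.cvtColor(im,cv2.COLOR_BGR2HSV)
V=hsv[...,2].astype(int);S=hsv[...,1].astype(int)
roi=np.zeros(V.shape,bool); roi[60:165,262:335]=1
m=roi&(V>238)&(S<25)
print([rect(r,b,.018) for b in blobs(m,800)])
# calibration check: fingers' TCP projected
c=np.hstack([im[40:190,240:500]]); cv2.imwrite("pics/crop3.png",cv2.resize(c,None,fx=3,fy=3,interpolation=cv2.INTER_CUBIC))
```

```text
padedge [[0.6375, -0.0879], [0.3888, -0.0842]] c [ 0.5131 -0.086 ]
   len 0.2487 ang 179.14
calc [[0.5599, 0.0074], [0.5726, -0.0503], [0.4711, -0.0668], [0.4589, -0.0062]] c [ 0.5156 -0.029 ]
   len 0.0591 ang -77.61
   len 0.1028 ang -170.80
   len 0.0618 ang 101.42
sleeve [[0.5884, -0.1597], [0.5925, -0.226], [0.4965, -0.2341], [0.4953, -0.1644]] c [ 0.5432 -0.1961]
   len 0.0664 ang -86.45
   len 0.0964 ang -175.16
   len 0.0698 ang 90.95
ridge [[0.5864, -0.3504], [0.5843, -0.3766], [0.5105, -0.3734], [0.5135, -0.3479]] c [ 0.5487 -0.3621]
   len 0.0262 ang -94.53
   len 0.0739 ang 177.56
   len 0.0257 ang 83.33
holderL [[0.6077, -0.3425], [0.4906, -0.3356]] c [ 0.5491 -0.339 ]
   len 0.1173 ang 176.62
[((539.0247802734375, -196.69857788085938), (106.15702819824219, 77.08040618896484), 2.2126052379608154)]
```

View pics/crop3.png

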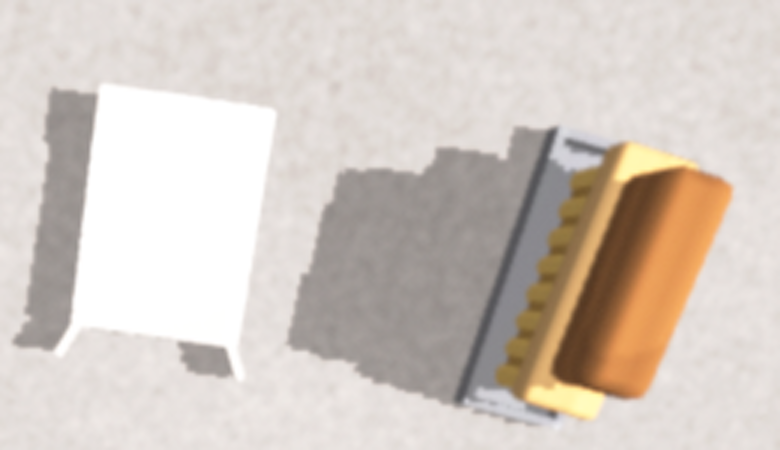

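Run:
```python
from h import *
import pickle; r=pickle.load(open("w1.pkl","rb"))
def s(n,L,z):
    p=ray(r,np.array(L)/3+[239.7,39.7],z)[:,:2]; print(n,p.round(4).tolist(),"c",p.mean(0).round(4))
    for i in range(len(p)-1): d=p[i+1]-p[i]; print("   len %.4f ang %.2f"%(np.hypot(*d),np.degrees(np.arctan2(d[1],d[0]))))
s("sleeve",[(99,85),(274,107),(240,347),(77,326),(99,85)],.018)
s("flares",[(60,354),(240,379)],.015)
s("ridgeR",[(732,187),(640,396)],.083)
s("holderL",[(556,127),(461,403)],.012)
s("holdernear",[(461,403),(556,424)],.012)
s("block",[(625,143),(523,398),(602,418)],.049)
```

```text
sleeve [[0.5889, -0.1569], [0.5934, -0.2271], [0.4984, -0.2333], [0.4947, -0.1637], [0.5889, -0.1569]] c [ 0.5529 -0.1876]
   len 0.0704 ang -86.37
   len 0.0952 ang -176.23
   len 0.0698 ang 93.04
   len 0.0945 ang 4.14
flares [[0.4816, -0.1583], [0.4849, -0.2365]] c [ 0.4833 -0.1974]
   len 0.0783 ang -87.58
ridgeR [[0.5839, -0.3788], [0.5101, -0.3703]] c [ 0.547  -0.3745]
   len 0.0744 ang 173.42
holderL [[0.6076, -0.3426], [0.4917, -0.3344]] c [ 0.5497 -0.3385]
   len 0.1162 ang 175.99
holdernear [[0.4917, -0.3344], [0.4902, -0.3781]] c [ 0.4909 -0.3563]
   len 0.0437 ang -91.99
block [[0.5985, -0.3546], [0.5003, -0.3441], [0.4982, -0.3774]] c [ 0.5324 -0.3587]
   len 0.0987 ang 173.88
   len 0.0334 ang -93.59
```

carry_out([
  [[0.015,0.05,-0.01],0],
  [[0.03,0.1,-0.03],0],
  [[0.045,0.15,-0.06],0],
  [[0.05,0.163,-0.09],0],
  [[0.05,0.163,-0.125],0],
  [[0.05,0.163,-0.15],0],
  [[0.05,0.163,-0.165],0],
  [[0.05,0.163,-0.165],0],
  [[0.05,0.163,-0.165],0],
  [[0.05,0.163,-0.165],0],
])

```text
time: 2.6
position: [0.5022, -0.0311, 0.0514]
tool_rot: [-2.412, 2.011, -0.003]
ft_force: [-0.0, -0.1, 0.7]
grip_width: 1.001
```

Run:
```python
from h import *
s=get_state(); print(s["position"],s["tool_rot"],s["ft_force"])
r=grab("side","s1"); im=r["pixels"]
cv2.imwrite("pics/crop4.png",cv2.resize(im[110:310,220:460],None,fx=3,fy=3,interpolation=cv2.INTER_CUBIC))
```

```text
[ 0.5022147  -0.03107405  0.05143683] [-2.41217839  2.01120933 -0.00302742] [-0.0047144  -0.05127879  0.70389374]
```

View pics/crop4.png

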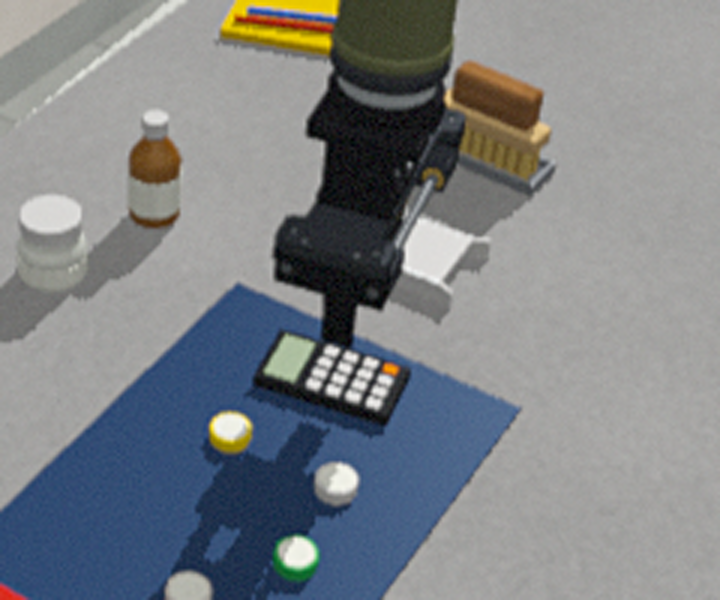

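carry_out([
  [[0,0,-0.025],0],
  [[0,0,-0.04],0],
  [[0,0,-0.044],0],
  [[0,0,-0.044],0],
  [[0,0,-0.044],0],
])

```text
time: 3.15
position: [0.5017, -0.0304, 0.0068]
tool_rot: [-2.414, 2.01, -0.001]
ft_force: [0.2, 0.4, 0.7]
grip_width: 0.998
```

carry_out([
  [[0,0,0],0],
  [[0,0,0],0],
  [[0,0,0],0],
  [[0,0,0],0],
  [[0,0,0],0],
  [[0,0,0],0],
  [[0,0,0],0],
  [[0,0,0],0],
], grip=1, squeeze=40)

```text
time: 3.95
position: [0.5011, -0.0305, 0.0062]
tool_rot: [2.414, -2.01, -0.0]
ft_force: [0.3, -0.3, 0.6]
grip_width: 0.357
```

Run:
```python
from h import *
s=get_state(); print(s["position"],s["grip_width"],s["ft_force"])
r=grab("side","s2"); im=r["pixels"]
cv2.imwrite("pics/crop5.png",cv2.resize(im[150:310,270:430],None,fx=3.5,fy=3.5,interpolation=cv2.INTER_CUBIC))
```

```text
[ 0.50109488 -0.03045714  0.00615081] 0.35725461698150224 [ 0.33400961 -0.33931516  0.56231065]
```

View pics/crop5.png

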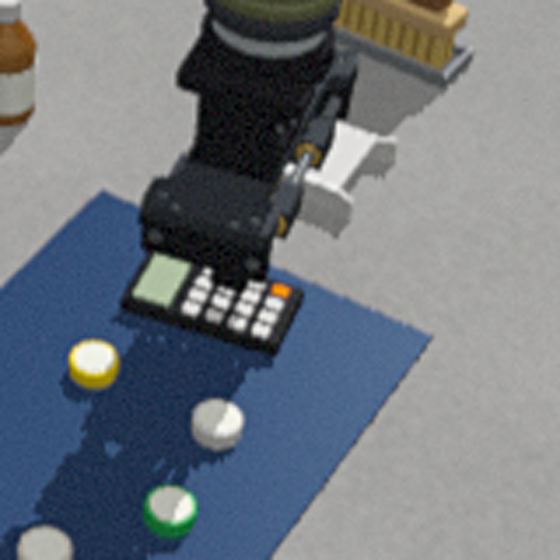

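Run:
```python
from h import *
r=grab("side"); s=get_state()
k=lambda P:((proj(r,P)-[270,150])*3.5).round(0).tolist()
c=np.array([.5153,-.0286]);t=np.radians(10);u=np.array([np.cos(t),np.sin(t)]);v=np.array([-u[1],u[0]])
print("calc top",k([[*(c+a*.0525*u+b*.029*v),.015] for a,b in((1,1),(1,-1),(-1,-1),(-1,1))]))
print("tcp",k([s["position"]]))
p=s["position"]; print("fingers tips +-15",k([[*(p[:2]+w*v),z] for w in(.0155,-.0155,.029,-.029) for z in (p[2],.045)]))
print(s["grip_width"])
```

```text
calc top [[119.0, 296.0], [152.0, 241.0], [305.0, 287.0], [277.0, 345.0]]
tcp [[232.0, 309.0]]
fingers tips +-15 [[224.0, 324.0], [230.0, 279.0], [240.0, 294.0], [246.0, 249.0], [217.0, 338.0], [223.0, 292.0], [247.0, 281.0], [253.0, 236.0]]
0.26897809696416836
```

carry_out([
  [[0,0,0.01],0],
  [[0,0,0.01],0],
  [[0,0,0.01],0],
  [[0,0,0.01],0],
  [[0,0,0.01],0],
  [[0,0,0.01],0],
  [[0,0,0.0],0],
  [[0,0,0.0],0],
  [[0,0,0.0],0],
  [[0,0,0.0],0],
], grip=-0.5)

```text
time: 5.05
position: [0.5011, -0.0304, 0.0061]
tool_rot: [2.414, -2.01, -0.0]
ft_force: [0.0, -1.3, 0.9]
grip_width: 0.749
```

Run:
```python
from h import *
s=get_state(); p=s["position"]; print(p,s["grip_width"],s["ft_force"])
r=grab("side"); im=r["pixels"]
cv2.imwrite("pics/crop6.png",cv2.resize(im[180:270,290:390],None,fx=6,fy=6,interpolation=cv2.INTER_CUBIC))
k=lambda P:((proj(r,P)-[290,180])*6).round(0).tolist()
t=np.radians(10);v=np.array([-np.sin(t),np.cos(t)])
h=s["grip_width"]*.0435
print([(z,k([[*(p[:2]+w*v),z]]))for w in(h,h+.012) for z in(.003,.015,.03)])
```

```text
[ 0.50109423 -0.03038718  0.00606477] 0.7485573752395625 [ 0.03576834 -1.28422718  0.93658707]
[(0.003, [[248.0, 411.0]]), (0.015, [[251.0, 388.0]]), (0.03, [[255.0, 358.0]]), (0.003, [[237.0, 432.0]]), (0.015, [[240.0, 409.0]]), (0.03, [[244.0, 379.0]])]
```

View pics/crop6.png

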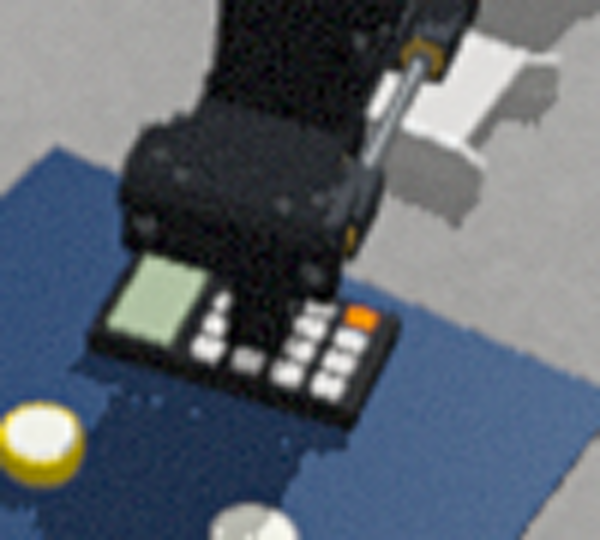

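Run:
```python
from h import *
import pickle; r=pickle.load(open("w1.pkl","rb"))
p=np.array([.4501,-.1954,.2149]); t=np.radians(10.2);v=np.array([-np.sin(t),np.cos(t)]);u=np.array([np.cos(t),np.sin(t)])
for dz in (0,.0135,.03,.05):
  print(dz,[proj(r,[[*(p[:2]+w*v+a*u),p[2]+dz]]).round(0).tolist() for w in (.0435,-.0435) for a in (-.0095,.0095)])
s=get_state();r=grab("wrist"); im=r["pixels"]; p=s["position"]; h=s["grip_width"]*.0435
for dz in (0,.0135,.03):
  print(dz,[proj(r,[[*(p[:2]+w*v+a*u),p[2]+dz]]).round(0).tolist() for w in (h,-h) for a in (-.0095,.0095)])
cv2.imwrite("pics/w2.png",im)
```

```text
0 [[[222.0, 249.0]], [[220.0, 222.0]], [[347.0, 249.0]], [[349.0, 223.0]]]
0.0135 [[[218.0, 256.0]], [[216.0, 228.0]], [[352.0, 256.0]], [[353.0, 229.0]]]
0.03 [[[212.0, 267.0]], [[210.0, 237.0]], [[358.0, 267.0]], [[360.0, 237.0]]]
0.05 [[[204.0, 283.0]], [[201.0, 250.0]], [[366.0, 283.0]], [[369.0, 250.0]]]
0 [[[238.0, 249.0]], [[237.0, 222.0]], [[332.0, 249.0]], [[333.0, 223.0]]]
0.0135 [[[235.0, 256.0]], [[233.0, 228.0]], [[335.0, 257.0]], [[336.0, 229.0]]]
0.03 [[[230.0, 267.0]], [[229.0, 237.0]], [[339.0, 267.0]], [[341.0, 237.0]]]
```

View pics/w2.png

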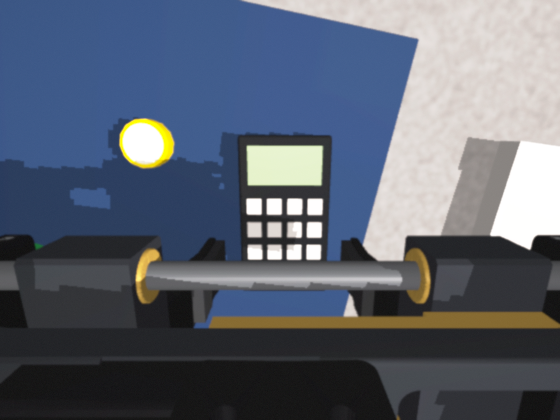

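carry_out([
  [[0,0,0],0],
  [[0,0,0],0],
  [[0,0,-0.003],0],
  [[0,0,-0.006],0],
  [[0,0,-0.006],0],
  [[0,0,-0.006],0],
], grip=-0.8)

```text
time: 5.75
position: [0.5009, -0.0304, -0.0]
tool_rot: [2.414, -2.01, -0.001]
ft_force: [0.2, 0.0, -0.3]
grip_width: 0.898
```

carry_out([
  [[0,0,-0.003],0],
  [[0,0,-0.005],0],
  [[0,0,-0.005],0],
])

```text
time: 6.05
position: [0.5008, -0.0304, -0.0052]
tool_rot: [2.414, -2.01, -0.001]
ft_force: [-0.6, 0.5, 0.1]
grip_width: 0.9
```

carry_out([
  [[0,0,-0.003],0],
  [[0,0,-0.005],0],
  [[0,0,-0.005],0],
])

```text
time: 6.35
position: [0.5008, -0.0304, -0.0102]
tool_rot: [2.414, -2.01, -0.001]
ft_force: [-1.1, 0.6, -0.1]
grip_width: 0.904
```

Run:
```python
from h import *
s=get_state(); p=s["position"]; print(p,s["grip_width"],s["ft_force"])
r=grab("side"); im=r["pixels"]
cv2.imwrite("pics/crop7.png",cv2.resize(im[180:270,290:390],None,fx=6,fy=6,interpolation=cv2.INTER_CUBIC))
```

```text
[ 0.50080088 -0.03041748 -0.01019052] 0.9042943792730657 [-1.10282931  0.58385368 -0.05809609]
```

View pics/crop7.png

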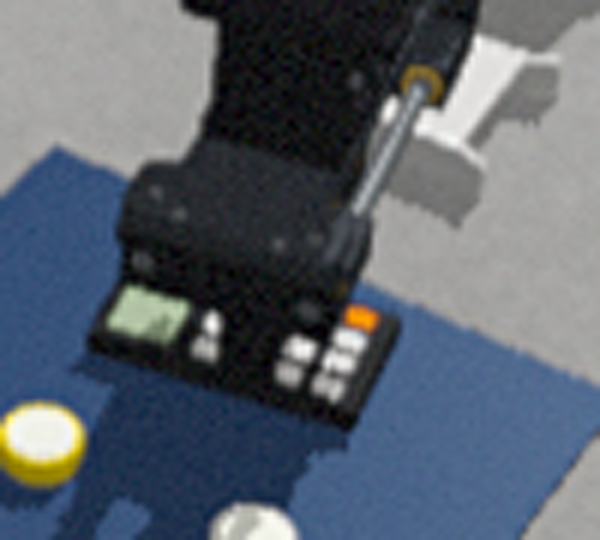

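carry_out([
  [[0,0,0],0],
  [[0,0,0],0],
  [[0,0,0],0],
  [[0,0,-0.003],0],
  [[0,0,-0.003],0],
], grip=-0.5)

```text
time: 6.9
position: [0.5008, -0.0305, -0.0132]
tool_rot: [2.414, -2.01, -0.001]
ft_force: [-0.4, 0.3, -0.1]
grip_width: 0.751
```

carry_out([
  [[0,0,-0.002],0],
  [[0,0,-0.003],0],
  [[0,0,-0.003],0],
])

```text
time: 7.2
position: [0.5009, -0.0305, -0.0161]
tool_rot: [2.414, -2.01, -0.001]
ft_force: [0.4, -0.6, -0.1]
grip_width: 0.749
```

carry_out([
  [[0,0,-0.002],0],
  [[0,0,-0.002],0],
  [[0,0,-0.002],0],
])

```text
time: 7.5
position: [0.5011, -0.0305, -0.0179]
tool_rot: [2.414, -2.011, -0.0]
ft_force: [-0.0, 0.3, 0.0]
grip_width: 0.748
```

carry_out([
  [[0,0,-0.002],0],
  [[0,0,-0.003],0],
  [[0,0,-0.003],0],
])

```text
time: 7.8
position: [0.5009, -0.0304, -0.021]
tool_rot: [2.414, -2.01, -0.001]
ft_force: [0.9, -0.0, 0.5]
grip_width: 0.75
```

carry_out([
  [[0,0,-0.001],0],
  [[0,0,-0.002],0],
  [[0,0,-0.002],0],
])

```text
time: 8.1
position: [0.501, -0.0304, -0.023]
tool_rot: [2.414, -2.01, -0.0]
ft_force: [-0.0, -0.3, -0.3]
grip_width: 0.749
```

carry_out([
  [[0,0,0],0],
  [[0,0,0],0],
  [[0,0,0],0],
  [[0,0,0],0],
  [[0,0,0],0],
], grip=1)

```text
time: 8.6
position: [0.5022, -0.0302, -0.022]
tool_rot: [-2.413, 2.01, -0.002]
ft_force: [-0.3, 0.1, 5.1]
grip_width: 0.382
```

Run:
```python
from h import *
s=get_state(); p=s["position"]; print(p,s["grip_width"],s["ft_force"])
```

```text
[ 0.50220636 -0.03015836 -0.02195742] 0.38224515839860906 [-0.2841309   0.08976412  5.10337595]
```

carry_out([
  [[0,0,0.02],0],
  [[0,0,0.05],0],
  [[-0.02,-0.03,0.06],0],
  [[-0.04,-0.07,0.06],0],
  [[-0.06,-0.12,0.06],0],
  [[-0.07,-0.14,0.06],0],
  [[-0.07,-0.14,0.06],0],
  [[-0.07,-0.14,0.06],0],
  [[-0.07,-0.14,0.045],0],
  [[-0.07,-0.14,0.035],0],
  [[-0.07,-0.14,0.03],0],
  [[-0.07,-0.14,0.03],0],
], grip=1)

```text
time: 9.8
position: [0.4307, -0.1693, 0.0063]
tool_rot: [2.415, -2.009, -0.003]
ft_force: [0.6, -0.3, 0.1]
grip_width: 0.007
```

carry_out([
  [[0,0,-0.003],0],
  [[0,0,-0.005],0],
  [[0,0,-0.005],0],
])

```text
time: 10.1
position: [0.4312, -0.1704, 0.0022]
tool_rot: [2.414, -2.01, 0.0]
ft_force: [-0.2, 0.3, -0.7]
grip_width: 0.004
```

carry_out([
  [[0,0,-0.002],0],
  [[0,0,-0.003],0],
  [[0,0,-0.003],0],
])

```text
time: 10.4
position: [0.431, -0.1705, -0.0009]
tool_rot: [2.414, -2.011, -0.0]
ft_force: [0.2, -0.7, -0.1]
grip_width: 0.006
```

carry_out([
  [[0,0,-0.002],0],
  [[0,0,-0.002],0],
  [[0,0,-0.002],0],
])

```text
time: 10.7
position: [0.4311, -0.1704, -0.0029]
tool_rot: [2.414, -2.011, -0.0]
ft_force: [0.0, -0.6, 0.1]
grip_width: 0.008
```

carry_out([
  [[0,0,-0.002],0],
  [[0,0,-0.004],0],
  [[0,0,-0.005],0],
  [[0,0,-0.005],0],
])

```text
time: 11.1
position: [0.4309, -0.1704, -0.0081]
tool_rot: [2.414, -2.01, -0.001]
ft_force: [-0.1, -0.1, 0.2]
grip_width: 0.004
```

carry_out([
  [[0,0,-0.002],0],
  [[0,0,-0.004],0],
  [[0,0,-0.005],0],
  [[0,0,-0.005],0],
])

```text
time: 11.5
position: [0.4309, -0.1704, -0.0131]
tool_rot: [2.414, -2.011, -0.001]
ft_force: [-0.1, 0.5, 0.3]
grip_width: 0.006
```

carry_out([
  [[0,0,-0.002],0],
  [[0,0,-0.003],0],
  [[0,0,-0.004],0],
  [[0,0,-0.004],0],
])

```text
time: 11.9
position: [0.431, -0.1704, -0.017]
tool_rot: [2.414, -2.011, -0.0]
ft_force: [0.9, 1.1, -0.3]
grip_width: 0.004
```

carry_out([
  [[0,0,-0.002],0],
  [[0,0,-0.003],0],
  [[0,0,-0.004],0],
  [[0,0,-0.004],0],
])

```text
time: 12.3
position: [0.431, -0.1704, -0.021]
tool_rot: [2.414, -2.01, -0.0]
ft_force: [0.2, -0.3, 0.3]
grip_width: 0.007
```

carry_out([
  [[0,0,-0.002],0],
  [[0,0,-0.003],0],
  [[0,0,-0.004],0],
  [[0,0,-0.004],0],
])

```text
time: 12.7
position: [0.431, -0.1704, -0.025]
tool_rot: [2.414, -2.011, -0.0]
ft_force: [0.0, -1.0, -0.3]
grip_width: 0.001
```

carry_out([
  [[0,0,-0.002],0],
  [[0,0,-0.003],0],
  [[0,0,-0.004],0],
  [[0,0,-0.004],0],
])

```text
time: 13.1
position: [0.431, -0.1704, -0.029]
tool_rot: [2.414, -2.01, -0.0]
ft_force: [-0.0, 0.2, -0.6]
grip_width: 0.007
```

carry_out([
  [[0,0,-0.002],0],
  [[0,0,-0.004],0],
  [[0,0,-0.004],0],
])

```text
time: 13.4
position: [0.4309, -0.1703, -0.0331]
tool_rot: [2.414, -2.01, -0.001]
ft_force: [0.5, 0.2, 0.6]
grip_width: 0.006
```

carry_out([
  [[0,0,-0.002],0],
  [[0,0,-0.003],0],
  [[0,0,-0.003],0],
])

```text
time: 13.7
position: [0.431, -0.1704, -0.036]
tool_rot: [2.414, -2.011, -0.0]
ft_force: [0.5, 0.3, 0.1]
grip_width: 0.003
```

carry_out([
  [[0,0,-0.002],0],
  [[0,0,-0.002],0],
  [[0,0,-0.002],0],
])

```text
time: 14.0
position: [0.4314, -0.1706, -0.037]
tool_rot: [2.414, -2.01, 0.0]
ft_force: [-2.1, 0.5, 8.8]
grip_width: 0.004
```

carry_out([
  [[0,0,0.04],0],
  [[0,0,0.06],0],
  [[0.02,0.04,0.06],0],
  [[0.04,0.08,0.06],0],
  [[0.06,0.12,0.06],0],
  [[0.069,0.139,0.06],0],
  [[0.069,0.139,0.06],0],
  [[0.069,0.139,0.06],0],
  [[0.069,0.139,0.03],0],
  [[0.069,0.139,0.01],0],
  [[0.069,0.139,0.002],0],
  [[0.069,0.139,0.001],0],
  [[0.069,0.139,0.001],0],
], grip=-1)

```text
time: 15.3
position: [0.4987, -0.0385, -0.0339]
tool_rot: [2.403, -2.009, 0.003]
ft_force: [-11.5, -10.6, 29.5]
grip_width: 0.985
```

carry_out([
  [[0,0,0],0],
  [[0,0,0],0],
  [[0,0,0],0],
  [[0,0,0],0],
  [[0,0,0],0],
  [[0,0,0],0],
], grip=1, squeeze=30)

```text
time: 15.9
position: [0.5012, -0.0319, -0.034]
tool_rot: [-2.411, 2.013, -0.002]
ft_force: [-5.0, 3.4, 19.0]
grip_width: 0.659
```

carry_out([
  [[0,0,0.005],0],
  [[0,0,0.012],0],
  [[0,0,0.02],0],
  [[0,0,0.02],0],
  [[0,0,0.02],0],
])

```text
time: 16.4
position: [0.5001, -0.0319, -0.0167]
tool_rot: [2.413, -2.011, 0.0]
ft_force: [-0.0, -0.6, -0.7]
grip_width: 0.662
```

Run:
```python
from h import *
s=get_state(); p=s["position"]; print(p,s["grip_width"],s["ft_force"])
r=grab("wrist"); a=r["pixels"]; r2=grab("side"); b=r2["pixels"]
A=cv2.resize(a[60:280,120:440],None,fx=1.5,fy=1.5); B=cv2.resize(b[170:290,270:390],(330,330),interpolation=cv2.INTER_CUBIC)
cv2.imwrite("pics/c8.png",np.hstack([A,B]))
import pickle; pickle.dump(r,open("w3.pkl","wb"))
```

```text
[ 0.50010611 -0.03185586 -0.01673152] 0.6619137954060955 [-0.01947008 -0.63585165 -0.68270508]
```

View pics/c8.png

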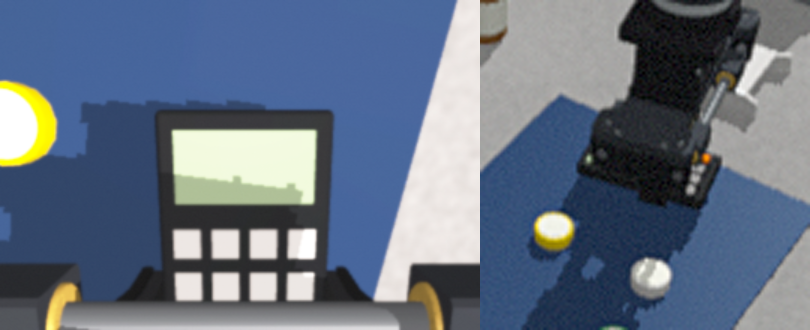

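Run:
```python
from h import *
import pickle; r=pickle.load(open("w3.pkl","rb")); p=get_state()["position"]
q=ray(r,[(224.7,134.3),(341.3,133.5)],.032)[:,:2]; print(q,q.mean(0),np.hypot(*(q[0]-q[1])),np.degrees(np.arctan2(*(q[0]-q[1])[::-1])))
t=np.radians(10.2); R=np.array([[np.cos(t),np.sin(t)],[-np.sin(t),np.cos(t)]]); print((R@(q-p[:2]).T).T)
```

```text
[[ 0.56131021  0.00877368]
 [ 0.57170914 -0.04581066]] [ 0.56650967 -0.01851849] 0.05556606275435222 100.78623007205275
[[ 0.06774531  0.02881679]
 [ 0.06831383 -0.02674636]]
```

carry_out([
  [[-0.03,-0.02,0.005],0],
  [[-0.06,-0.05,0.005],-0.03],
  [[-0.09,-0.08,0.005],-0.06],
  [[-0.095,-0.12,0.005],-0.1],
  [[-0.095,-0.15,0.005],-0.125],
  [[-0.095,-0.17,0.005],-0.125],
  [[-0.095,-0.17,0.005],-0.125],
  [[-0.095,-0.17,0.005],-0.125],
  [[-0.095,-0.17,0.005],-0.125],
])

```text
time: 17.4
position: [0.405, -0.2001, -0.0122]
tool_rot: [-2.285, 2.155, 0.002]
ft_force: [-0.5, -0.1, -0.3]
grip_width: 0.665
```

Run:
```python
from h import *
s=get_state(); p=s["position"]; print(p,s["tool_rot"],s["grip_width"])
r=grab("wrist"); a=r["pixels"]
cv2.imwrite("pics/c9.png",cv2.resize(a[0:260,160:440],None,fx=2.3,fy=2.3,interpolation=cv2.INTER_CUBIC))
import pickle; pickle.dump(r,open("w4.pkl","wb"))
```

```text
[ 0.40501685 -0.20007246 -0.01215099] [-2.28549231e+00  2.15543622e+00  1.69652434e-03] 0.6650594506395061
```

View pics/c9.png

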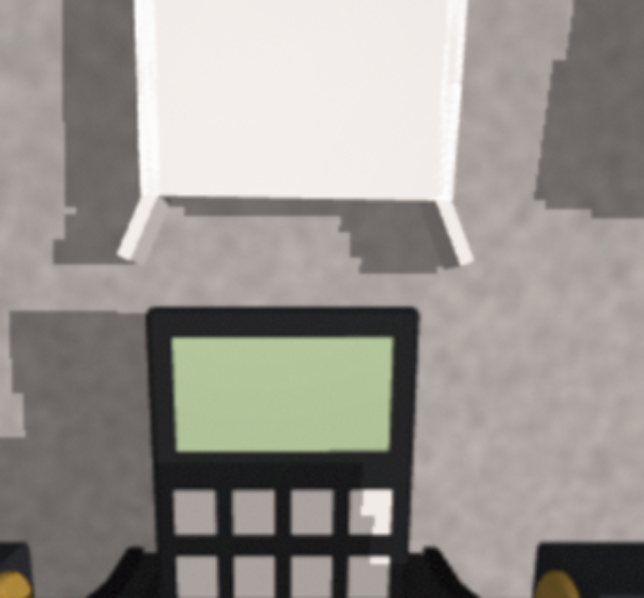

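Run:
```python
from h import *
import pickle; r=pickle.load(open("w4.pkl","rb")); p=np.array([.405,-.2001])
W=lambda L,z: ray(r,np.array(L)/2.3+[159.8,-.2],z)[:,:2]
c=W([(148,310),(418,309)],.036); m=W([(150,197),(448,201)],.018); m2=W([(140,0),(465,0)],.018); f=W([(126,257),(467,262)],.018)
for n,q in(("calc",c),("mouth",m),("far",m2),("flare",f)):
    d=q[0]-q[1]; print(n,q.round(4).tolist(),q.mean(0).round(4),np.hypot(*d).round(4),np.degrees(np.arctan2(d[1],d[0])).round(2)-90)
for q in (m,m2): pass
d=m2.mean(0)-m.mean(0); print("axis",np.degrees(np.arctan2(d[1],d[0])))
t=np.radians(3); u=np.array([np.cos(t),np.sin(t)]);v=np.array([-u[1],u[0]])
print("calc front in sleeve mouth frame", (c.mean(0)-m.mean(0))@u,(c.mean(0)-m.mean(0))@v, "tcp",(p-m.mean(0))@u,(p-m.mean(0))@v)
```

```text
calc [[0.4704, -0.1669], [0.4739, -0.2229]] [ 0.4722 -0.1949] 0.0562 3.5799999999999983
mouth [[0.4948, -0.1637], [0.4979, -0.2305]] [ 0.4963 -0.1971] 0.0669 2.6400000000000006
far [[0.5334, -0.1611], [0.5374, -0.2294]] [ 0.5354 -0.1953] 0.0684 3.3499999999999943
flare [[0.4816, -0.1584], [0.4851, -0.2363]] [ 0.4834 -0.1973] 0.0781 2.569999999999993
axis 2.660082503047778
calc front in sleeve mouth frame -0.023997194858361742 0.00344450847361388 tcp -0.09136341351883474 0.0017540830098099968
```

carry_out([
  [[0,-0.003,0],-0.01],
  [[0,-0.003,-0.01],-0.01],
  [[0,-0.003,-0.018],-0.01],
  [[0,-0.003,-0.0215],-0.01],
  [[0,-0.003,-0.0215],-0.01],
  [[0.01,-0.0025,-0.0215],-0.01],
  [[0.02,-0.002,-0.0215],-0.01],
  [[0.025,-0.0018,-0.0215],-0.01],
  [[0.03,-0.0016,-0.0215],-0.01],
  [[0.035,-0.0014,-0.0215],-0.01],
  [[0.035,-0.0014,-0.0215],-0.01],
])

```text
time: 18.55
position: [0.4295, -0.2028, -0.0357]
tool_rot: [2.262, -2.162, -0.027]
ft_force: [-21.4, -1.0, 9.0]
grip_width: 0.656
```

carry_out([
  [[0.005,0.0002,0],0],
  [[0.01,0.0005,0],0],
  [[0.015,0.0008,0],0],
  [[0.02,0.001,0],0],
  [[0.025,0.0012,0],0],
  [[0.025,0.0012,0],0],
  [[0.025,0.0012,0],0],
])

```text
time: 19.25
position: [0.4326, -0.2025, -0.0369]
tool_rot: [2.236, -2.15, -0.076]
ft_force: [-64.4, 2.7, 51.2]
grip_width: 0.661
```

carry_out([
  [[-0.02,0,0],0],
  [[-0.045,-0.001,0],0],
  [[-0.055,-0.001,0.001],0],
  [[-0.055,-0.001,0.001],0],
  [[-0.055,-0.001,0.001],0],
  [[-0.055,-0.001,0.001],0],
])

```text
time: 19.85
position: [0.4121, -0.2025, -0.0319]
tool_rot: [-2.273, 2.167, -0.002]
ft_force: [0.6, -0.1, -2.0]
grip_width: 0.659
```

Run:
```python
from h import *
s=get_state(); p=s["position"]; print(p,s["tool_rot"],s["grip_width"],s["ft_force"])
r=grab("wrist"); a=r["pixels"]; b=grab("side"); im=b["pixels"]
print(proj(b,[[.47,-.2,.01],[.54,-.2,.01]]))
A=cv2.resize(a[40:260,160:440],None,fx=1.45,fy=1.45,interpolation=cv2.INTER_CUBIC)
B=cv2.resize(im[140:240,310:430],(383,319),interpolation=cv2.INTER_CUBIC)
cv2.imwrite("pics/c10.png",np.hstack([A,B]))
import pickle; pickle.dump((r,b),open("w5.pkl","wb"))
```

```text
[ 0.41205598 -0.2024957  -0.03189708] [-2.27323065e+00  2.16681936e+00 -2.26028224e-03] 0.6585261512619829 [ 0.55331931 -0.09551283 -1.98913899]
[[381.93493645 202.4727005 ]
 [356.07697377 192.06420631]]
```

View pics/c10.png

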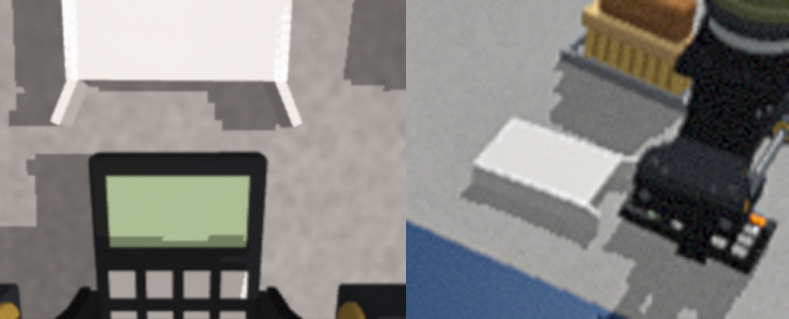

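carry_out([
  [[0,0,0],0],
  [[0,0,0],0],
  [[0,0,0],0],
  [[0,0,-0.001],0],
  [[0,0,-0.003],0],
  [[0,0,-0.003],0],
  [[0,0,-0.003],0],
], grip=-0.7)

```text
time: 20.65
position: [0.41, -0.2026, -0.0354]
tool_rot: [2.273, -2.169, -0.0]
ft_force: [-0.1, 0.6, 0.5]
grip_width: 0.85
```

Run:
```python
from h import *
import pickle
r,b=pickle.load(open("w5.pkl","rb")); r4=pickle.load(open("w4.pkl","rb"))
f=r["mtx"][0,0]; print("f",f, r["extrinsics"][:3,3], r["extrinsics"][:3,2])
s=get_state(); print(s["position"],s["ft_force"],s["grip_width"])
r=grab("wrist"); a=r["pixels"]; g=a.max(2).astype(int)
# calc front: dark band widths along rows
for row in range(120,215,8):
    w=np.nonzero(g[row,200:360]<70)[0]; print(row,(w.min()+200,w.max()+200,len(w)) if len(w) else None)
pickle.dump(r,open("w6.pkl","wb"))
```

```text
f 305.92957146810795 [ 0.47924533 -0.19790943  0.16737607] [-0.24506619 -0.01178296 -0.96943474]
[ 0.41002585 -0.20259939 -0.03541197] [-0.10078656  0.60843223  0.54622918] 0.8499441209481507
120 None
128 None
136 None
144 (np.int64(224), np.int64(339), 116)
152 (np.int64(224), np.int64(339), 116)
160 (np.int64(224), np.int64(338), 19)
168 (np.int64(225), np.int64(338), 19)
176 (np.int64(225), np.int64(338), 19)
184 (np.int64(226), np.int64(338), 19)
192 (np.int64(226), np.int64(337), 19)
200 (np.int64(226), np.int64(337), 19)
208 (np.int64(227), np.int64(336), 110)
```

carry_out([
  [[0,0,0],0],
  [[0,0,0],0],
  [[0,0,0],0],
  [[0,0,0],0],
], grip=1, squeeze=25)

```text
time: 21.1
position: [0.4102, -0.2027, -0.0353]
tool_rot: [2.273, -2.169, 0.0]
ft_force: [-0.3, 0.4, 0.1]
grip_width: 0.657
```

carry_out([
  [[0.006,0,0],0],
  [[0.012,0.0005,0],0],
  [[0.018,0.0008,0],0],
  [[0.024,0.001,0],0],
  [[0.028,0.0014,0],0],
  [[0.028,0.0014,0],0],
  [[0.028,0.0014,0],0],
])

```text
time: 21.8
position: [0.4392, -0.201, -0.0353]
tool_rot: [-2.272, 2.167, -0.002]
ft_force: [0.4, 0.2, -0.2]
grip_width: 0.661
```

carry_out([
  [[0.006,0.0003,0],0],
  [[0.012,0.0006,0],0],
  [[0.018,0.0009,0],0],
  [[0.024,0.0012,0],0],
  [[0.024,0.0012,0],0],
  [[0.024,0.0012,0],0],
])

```text
time: 22.4
position: [0.4635, -0.1998, -0.0353]
tool_rot: [-2.272, 2.167, -0.002]
ft_force: [0.3, -0.4, 0.3]
grip_width: 0.663
```

carry_out([
  [[0,0,0],0],
  [[0,0,0],0],
  [[0,0,0],0],
  [[0,0,0.02],0],
  [[0,0,0.05],0],
  [[-0.03,-0.001,0.06],0],
  [[-0.06,-0.002,0.06],0],
  [[-0.06,-0.002,0.06],0],
  [[-0.06,-0.002,0.06],0],
], grip=-0.7)

```text
time: 23.3
position: [0.402, -0.2024, 0.0249]
tool_rot: [2.272, -2.17, 0.002]
ft_force: [0.7, -0.3, 0.5]
grip_width: 0.848
```

carry_out([
  [[0,0,0],0],
  [[0,0,0],0],
  [[0,0,0],0],
  [[0,0,0],0],
  [[0,0,-0.01],0],
  [[0,0,-0.03],0],
  [[0,0,-0.05],0],
  [[0,0,-0.057],0],
  [[0,0,-0.057],0],
  [[0,0,-0.057],0],
], grip=1)

```text
time: 24.3
position: [0.4025, -0.2021, -0.032]
tool_rot: [-2.273, 2.169, -0.001]
ft_force: [-0.4, -1.3, -0.4]
grip_width: 0.042
```

carry_out([
  [[0.005,0,0],0],
  [[0.01,0.0005,0],0],
  [[0.015,0.0007,0],0],
  [[0.02,0.001,0],0],
  [[0.025,0.0012,0],0],
  [[0.03,0.0014,0],0],
  [[0.035,0.0016,0],0],
  [[0.04,0.002,0],0],
  [[0.045,0.0022,0],0],
  [[0.05,0.0024,0],0],
  [[0.05,0.0024,0],0],
])

```text
time: 25.4
position: [0.4534, -0.1994, -0.0322]
tool_rot: [-2.273, 2.168, -0.002]
ft_force: [-0.1, 0.1, -0.8]
grip_width: 0.003
```

carry_out([
  [[0.004,0,0],0],
  [[0.008,0.0004,0],0],
  [[0.012,0.0006,0],0],
  [[0.014,0.0007,0],0],
  [[0.014,0.0007,0],0],
])

```text
time: 25.9
position: [0.4667, -0.1988, -0.0322]
tool_rot: [-2.273, 2.168, -0.001]
ft_force: [-0.1, -0.0, -0.1]
grip_width: 0.003
```

carry_out([
  [[0.002,0,0],0],
  [[0.004,0.0002,0],0],
  [[0.004,0.0002,0],0],
])

```text
time: 26.2
position: [0.4703, -0.1987, -0.0323]
tool_rot: [-2.273, 2.169, -0.0]
ft_force: [-0.7, -0.0, 0.2]
grip_width: 0.005
```

carry_out([
  [[0.002,0,0],0],
  [[0.003,0.0002,0],0],
  [[0.003,0.0002,0],0],
])

```text
time: 26.5
position: [0.4703, -0.1987, -0.0327]
tool_rot: [2.269, -2.167, -0.007]
ft_force: [-7.1, -0.5, 4.7]
grip_width: 0.005
```

carry_out([
  [[0.002,0,0],0],
  [[0.003,0.0002,0],0],
  [[0.003,0.0002,0],0],
])

```text
time: 26.8
position: [0.4701, -0.1988, -0.033]
tool_rot: [2.266, -2.165, -0.014]
ft_force: [-13.6, 0.2, 11.1]
grip_width: 0.006
```

carry_out([
  [[-0.015,0,0],0],
  [[-0.03,0,0.01],0],
  [[-0.03,0,0.05],0],
  [[-0.03,0,0.09],0],
  [[-0.03,0,0.12],0],
  [[-0.03,0,0.12],0],
  [[-0.03,0,0.12],0],
], grip=-1)

```text
time: 27.5
position: [0.4469, -0.1987, 0.0883]
tool_rot: [-2.273, 2.169, -0.004]
ft_force: [-0.1, -0.2, -1.2]
grip_width: 0.554
```

Run:
```python
from h import *
s=get_state(); print(s["position"])
r=grab("wrist","w7"); a=r["pixels"]; g=a.max(2).astype(int)
for dy in (-.015,0,.015):
    x=np.arange(.46,.52,.001); q=proj(r,np.c_[x,-.1975+dy+(x-.4963)*.05,np.full(len(x),.012)])
    val=[int(g[int(round(v)),int(round(u))]) for u,v in q]; print(q[0].round(),q[-1].round(),val)
```

```text
[ 0.44688662 -0.19868277  0.08830057]
[302. 196.] [303. 129.] [175, 172, 173, 174, 176, 176, 175, 176, 176, 177, 177, 177, 177, 177, 177, 173, 171, 171, 172, 172, 172, 171, 156, 108, 51, 37, 37, 37, 37, 37, 52, 128, 220, 244, 245, 244, 238, 227, 238, 243, 243, 243, 243, 243, 243, 243, 243, 243, 243, 243, 243, 244, 243, 243, 243, 243, 243, 243, 243, 243]
[285. 195.] [285. 128.] [173, 173, 173, 172, 170, 170, 171, 172, 173, 176, 177, 177, 175, 175, 173, 174, 175, 176, 178, 179, 179, 164, 111, 56, 38, 37, 36, 38, 38, 39, 52, 72, 78, 80, 79, 88, 152, 231, 243, 243, 243, 243, 243, 243, 243, 244, 244, 244, 243, 243, 243, 243, 243, 243, 243, 243, 243, 243, 243, 243]
[269. 194.] [268. 128.] [178, 177, 176, 175, 175, 175, 177, 177, 175, 171, 169, 168, 167, 168, 170, 174, 176, 176, 175, 173, 171, 106, 53, 37, 37, 38, 36, 38, 38, 39, 42, 46, 47, 46, 48, 66, 149, 243, 243, 243, 243, 243, 243, 243, 243, 243, 243, 243, 243, 243, 243, 244, 244, 243, 243, 243, 243, 244, 243, 244]
```

carry_out([
  [[0.02,-0.04,0.01],-0.03],
  [[0.04,-0.08,0.01],-0.06],
  [[0.07,-0.11,0.01],-0.09],
  [[0.09,-0.14,0.01],-0.12],
  [[0.1,-0.162,0.01],-0.12],
  [[0.101,-0.163,0.01],-0.12],
  [[0.101,-0.163,0.01],-0.12],
  [[0.101,-0.163,-0.02],-0.12],
  [[0.101,-0.163,-0.05],-0.12],
  [[0.101,-0.163,-0.07],-0.12],
  [[0.101,-0.163,-0.07],-0.12],
  [[0.101,-0.163,-0.07],-0.12],
], grip=-1)

```text
time: 28.75
position: [0.5469, -0.36, 0.0177]
tool_rot: [-2.14, 2.3, 0.002]
ft_force: [0.7, -0.3, 1.3]
grip_width: 1.001
```

Run:
```python
from h import *
s=get_state(); print(s["position"],s["tool_rot"],s["ft_force"],s["grip_width"])
grab("wrist","w8")
```

```text
[ 0.54693862 -0.35999181  0.01772184] [-2.14005053e+00  2.29985170e+00  1.69823496e-03] [ 0.67128567 -0.28693254  1.31881806] 1.0013239152292022
```

View pics/w8.png

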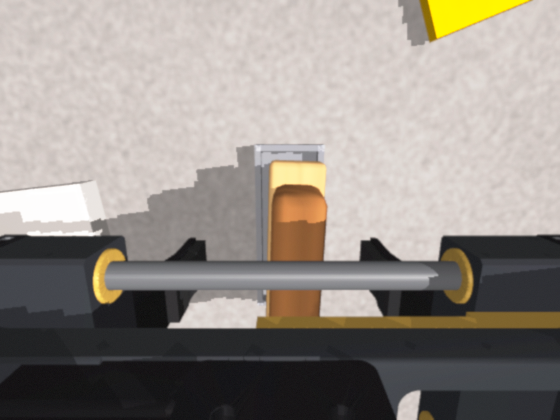

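carry_out([
  [[0,-0.005,0],0],
  [[0,-0.005,-0.002],0],
  [[0,-0.005,-0.002],0],
])

```text
time: 29.1
position: [0.5473, -0.3669, 0.0163]
tool_rot: [2.138, -2.302, 0.002]
ft_force: [0.5, 0.1, 0.3]
grip_width: 1.0
```

carry_out([
  [[0,0,0],0],
  [[0,0,0],0],
  [[0,0,0],0],
  [[0,0,0],0],
  [[0,0,0],0],
  [[0,0,0],0],
  [[0,0,0],0],
  [[0,0,0],0],
  [[0,0,0],0],
  [[0,0,0],0],
  [[0,0,0],0],
  [[0,0,0],0],
], grip=1, squeeze=50)

```text
time: 30.3
position: [0.5472, -0.3664, 0.0157]
tool_rot: [2.139, -2.301, 0.0]
ft_force: [1.2, 0.4, 0.1]
grip_width: 0.294
```

carry_out([
  [[0,0,0.02],0],
  [[0,0,0.05],0],
  [[-0.01,0.04,0.06],0.01],
  [[-0.02,0.08,0.06],0.02],
  [[-0.03,0.12,0.06],0.03],
  [[-0.04,0.16,0.06],0.04],
  [[-0.05,0.2,0.06],0.05],
  [[-0.06,0.24,0.06],0.06],
  [[-0.07,0.28,0.06],0.066],
  [[-0.08,0.32,0.06],0.066],
  [[-0.082,0.35,0.06],0.066],
  [[-0.082,0.37,0.06],0.066],
  [[-0.082,0.375,0.06],0.066],
  [[-0.082,0.375,0.06],0.066],
])

```text
time: 31.7
position: [0.465, 0.0088, 0.0756]
tool_rot: [2.215, -2.227, 0.0]
ft_force: [0.1, -0.7, -1.9]
grip_width: 0.295
```

```bash
cat > caps.py <<'E'
from h import *
r=grab("top"); im=r["pixels"]; hsv=cv2.cvtColor(im,cv2.COLOR_BGR2HSV); H,S,V=[hsv[...,i].astype(int) for i in range(3)]
b=im.astype(int)
dpx=proj(r,[[.638,.46,.01],[.388,-.088,.003]]); print("roi",dpx.round().tolist())
roi=np.zeros(V.shape,bool); roi[198:302,92:313]=1
m=roi&(((S<60)&(V>110))|((H>20)&(H<90)&(S>80)&(V>90)))
for k in blobs(m,25):
    v,u=np.nonzero(k); c=(u.mean(),v.mean()); print("px",np.round(c,1),k.sum(),"w",ray(r,c,.014)[0,:2].round(4),"bgr",im[k].mean(0).round())
s=get_state(); print(s["position"],s["tool_rot"],s["ft_force"],s["grip_width"],s["time"])
E
python3 caps.py
```

```text
roi [[100.0, 196.0], [311.0, 299.0]]
px [266.9 199. ] 269 w [0.6375 0.0283] bgr [128. 125. 126.]
px [311.9 233.4] 39 w [ 0.5519 -0.0874] bgr [124. 115. 114.]
px [251.5 234.9] 119 w [0.5452 0.0652] bgr [171. 202. 210.]
px [196.4 255.2] 139 w [0.4915 0.2032] bgr [182. 187. 189.]
px [220. 273.] 69 w [0.4482 0.1417] bgr [131. 144. 139.]
px [305.5 298.2] 71 w [ 0.3908 -0.0732] bgr [127. 124. 125.]
px [162.8 299.1] 648 w [0.3806 0.2833] bgr [133. 134. 139.]
[0.46504852 0.00771234 0.07554168] [ 2.21255239e+00 -2.22925736e+00  2.92645545e-04] [ 0.08686684 -0.90736636 -2.03228223] 0.2943590648871296 31.75
```

carry_out([
  [[0,0,-0.03],0],
  [[0,0,-0.05],0],
  [[0,0,-0.057],0],
  [[0,0,-0.061],0],
  [[0,0,-0.063],0],
  [[0,0,-0.063],0],
  [[0,0,-0.063],0],
])

```text
time: 32.45
position: [0.4659, 0.0082, 0.0136]
tool_rot: [-2.213, 2.23, -0.002]
ft_force: [-1.9, -1.6, 2.3]
grip_width: 0.298
```

carry_out([
  [[0,0.006,-0.001],0],
  [[0,0.016,-0.001],0],
  [[0,0.026,-0.001],0],
  [[0,0.036,-0.001],0],
  [[0,0.046,-0.001],0],
  [[0,0.056,-0.001],0],
  [[0,0.066,-0.001],0],
  [[0,0.076,-0.001],0],
  [[0,0.086,-0.001],0],
  [[0,0.096,-0.001],0],
  [[0,0.106,-0.001],0],
  [[0,0.116,-0.001],0],
  [[0,0.126,-0.001],0],
  [[0.001,0.136,-0.001],0],
  [[0.001,0.146,-0.001],0],
  [[0.001,0.156,-0.001],0],
  [[0.001,0.166,-0.001],0],
  [[0.001,0.176,-0.001],0],
  [[0.001,0.186,-0.001],0],
  [[0.001,0.196,-0.001],0],
])

```text
time: 34.45
position: [0.466, 0.2055, 0.0116]
tool_rot: [2.213, -2.229, -0.0]
ft_force: [0.4, -3.2, 3.3]
grip_width: 0.299
```

```bash
python3 caps.py; python3 -c "
from h import *
r=grab('top'); r2=grab('side')
A=cv2.resize(r['pixels'][185:310,90:320],(506,275)); B=cv2.resize(r2['pixels'][180:400,150:400],(290,275)); cv2.imwrite('pics/c11.png',np.hstack([A,B]))"
```

```text
roi [[100.0, 196.0], [311.0, 299.0]]
px [267.2 199.2] 284 w [0.6371 0.0273] bgr [129. 125. 126.]
px [256.7 291.2] 620 w [0.4052 0.0485] bgr [132. 129. 131.]
px [251.5 234.8] 124 w [0.5457 0.0652] bgr [169. 200. 208.]
px [106.2 299.1] 146 w [0.3774 0.4265] bgr [130. 132. 139.]
[0.46592866 0.20775857 0.01189956] [-2.21436841e+00  2.22625826e+00  1.75179256e-03] [ 1.13226199 -0.73591583  4.11038444] 0.2978105490106442 34.5
```

carry_out([
  [[0,0.01,0],0],
  [[0,0.02,0],0],
  [[0,0.03,0],0],
  [[0,0.04,0],0],
  [[0,0.05,0.001],0],
  [[0,0.06,0.003],0],
  [[0,0.07,0.0045],0],
  [[0,0.08,0.006],0],
  [[0,0.09,0.0078],0],
  [[0,0.1,0.0094],0],
  [[0.0005,0.11,0.011],0],
  [[0.0005,0.12,0.0125],0],
  [[0.0005,0.13,0.013],0],
  [[0.0005,0.14,0.013],0],
  [[0.0005,0.145,0.013],0],
  [[0.0005,0.145,0.013],0],
])

```text
time: 36.2
position: [0.4663, 0.3522, 0.0249]
tool_rot: [-2.214, 2.226, 0.003]
ft_force: [-0.7, 1.4, 2.2]
grip_width: 0.294
```

carry_out([
  [[0,-0.005,0.03],0],
  [[0,-0.02,0.06],0],
  [[0.02,-0.06,0.07],0],
  [[0.03,-0.11,0.07],0],
  [[0.05,-0.16,0.07],0],
  [[0.06,-0.21,0.07],0],
  [[0.08,-0.26,0.07],0],
  [[0.08,-0.31,0.07],0],
  [[0.08,-0.34,0.07],0],
  [[0.08,-0.345,0.07],0],
  [[0.08,-0.345,0.07],0],
])

```text
time: 37.3
position: [0.5463, 0.0034, 0.094]
tool_rot: [-2.209, 2.233, 0.002]
ft_force: [0.2, 1.1, -2.4]
grip_width: 0.298
```

```bash
python3 caps.py
```

```text
roi [[100.0, 196.0], [311.0, 299.0]]
px [211.3 198. ] 46 w [0.6376 0.1705] bgr [120. 114. 114.]
px [305.6 200.1] 65 w [ 0.6362 -0.0703] bgr [129. 126. 127.]
px [129.4 236. ] 100 w [0.5368 0.3766] bgr [138. 147. 155.]
px [311.3 278.8] 109 w [ 0.4387 -0.0873] bgr [126. 121. 121.]
px [128.1 271.4] 227 w [0.4472 0.3749] bgr [192. 207. 210.]
px [169.6 299.1] 706 w [0.3809 0.2662] bgr [133. 134. 139.]
[0.54634115 0.00562395 0.09421072] [-2.21242748e+00  2.22924795e+00  2.20546387e-03] [ 0.19905236  0.75355066 -1.72905055] 0.29470759502004484 37.35
```

```bash
cat > scaps.py <<'E'
from h import *
r=grab("side"); im=r["pixels"]; hsv=cv2.cvtColor(im,cv2.COLOR_BGR2HSV); H,S,V=[hsv[...,i].astype(int) for i in range(3)]
# caps region: pad + pan polygon
poly=proj(r,[[.39,-.087,.003],[.638,-.087,.003],[.638,.455,.003],[.39,.455,.003]]).astype(np.int32)
roi=cv2.fillPoly(np.zeros(V.shape,np.uint8),[poly],1)>0
m=roi&(((S<70)&(V>100))|((H>20)&(H<90)&(S>80)&(V>60)))
for k in blobs(m,25):
    v,u=np.nonzero(k); c=(u.mean(),v.mean()); print("px",np.round(c,1),k.sum(),"w",ray(r,c,.012)[0,:2].round(4),"bgr",im[k].mean(0).round(),"medHS",np.median(H[k]),np.median(S[k]))
E
python3 scaps.py
```

```text
px [329.  219.3] 365 w [ 0.5435 -0.0704] bgr [ 86. 113. 123.] medHS 22.0 136.0
px [256.9 243.6] 150 w [0.6329 0.0901] bgr [138. 130. 126.] medHS 110.0 21.0
px [296.4 253.3] 171 w [0.5461 0.0657] bgr [127. 184. 192.] medHS 27.0 69.0
px [204.9 360.3] 244 w [0.5366 0.3789] bgr [155. 162. 163.] medHS 34.0 13.0
px [247.8 385.7] 542 w [0.4461 0.3759] bgr [184. 204. 187.] medHS 36.0 11.0
```

carry_out([
  [[0,0,-0.04],0],
  [[0,0,-0.07],0],
  [[0,0,-0.078],0],
  [[0,0,-0.081],0],
  [[0,0,-0.082],0],
  [[0,0.01,-0.082],0],
  [[0,0.02,-0.082],0],
  [[0,0.03,-0.082],0],
  [[0,0.04,-0.082],0],
  [[0,0.05,-0.082],0],
  [[0,0.06,-0.082],0],
  [[0,0.07,-0.082],0],
  [[0,0.08,-0.082],0],
  [[0,0.09,-0.082],0],
  [[0,0.1,-0.082],0],
  [[0,0.11,-0.082],0],
  [[0,0.12,-0.082],0],
  [[0,0.13,-0.082],0],
  [[0,0.14,-0.082],0],
  [[0,0.15,-0.082],0],
])

```text
time: 39.4
position: [0.5466, 0.1554, 0.0127]
tool_rot: [2.213, -2.229, -0.0]
ft_force: [1.0, -2.7, 2.9]
grip_width: 0.295
```

carry_out([
  [[0,0.01,0],0],
  [[0,0.02,0],0],
  [[0,0.03,0],0],
  [[0,0.04,0],0],
  [[0,0.05,0],0],
  [[0,0.06,0],0],
  [[0,0.07,0],0],
  [[0,0.08,0],0],
  [[0,0.09,0],0],
  [[0,0.1,0.001],0],
  [[0,0.11,0.0025],0],
  [[0,0.12,0.004],0],
  [[0,0.13,0.0055],0],
  [[0,0.14,0.007],0],
  [[0,0.15,0.009],0],
  [[0,0.16,0.0105],0],
  [[0,0.17,0.012],0],
  [[0,0.18,0.0125],0],
  [[0,0.19,0.0125],0],
  [[0,0.195,0.0125],0],
])

```text
time: 41.4
position: [0.5462, 0.3518, 0.0253]
tool_rot: [-2.214, 2.227, 0.002]
ft_force: [-0.4, -2.6, 1.4]
grip_width: 0.295
```

carry_out([
  [[0,0.0,0.03],0],
  [[0,-0.02,0.06],0],
  [[0,-0.06,0.07],0],
  [[-0.02,-0.11,0.07],0],
  [[-0.04,-0.16,0.07],0],
  [[-0.06,-0.21,0.07],0],
  [[-0.08,-0.26,0.07],0],
  [[-0.09,-0.31,0.07],0],
  [[-0.096,-0.36,0.07],0],
  [[-0.096,-0.4,0.07],0],
  [[-0.096,-0.422,0.07],0],
  [[-0.096,-0.422,0.07],0],
  [[-0.096,-0.422,0.07],0],
])

```text
time: 42.7
position: [0.4507, -0.0715, 0.0947]
tool_rot: [-2.212, 2.229, 0.002]
ft_force: [-0.5, 0.3, -1.4]
grip_width: 0.296
```

```bash
python3 caps.py; python3 scaps.py
```

```text
roi [[100.0, 196.0], [311.0, 299.0]]
px [265.3 199.1] 288 w [0.6372 0.0323] bgr [130. 125. 126.]
px [311.8 235.9] 52 w [ 0.5456 -0.087 ] bgr [123. 114. 112.]
px [130.5 232.7] 75 w [0.5451 0.3742] bgr [202. 230. 238.]
px [117.8 237.9] 109 w [0.5311 0.4062] bgr [206. 215. 225.]
px [128.2 271.2] 209 w [0.4479 0.3747] bgr [174. 185. 190.]
px [206.  299.5] 596 w [0.3821 0.1746] bgr [134. 134. 138.]
[ 0.45078272 -0.07057909  0.09475727] [-2.21431025e+00  2.22716469e+00  1.68601212e-03] [-0.44887837 -0.11985273 -0.71258122] 0.2952596805527281 42.75
px [303.1 234. ] 317 w [0.5663 0.0063] bgr [146. 137. 133.] medHS 110.0 19.0
px [199.2 365.8] 507 w [0.5377 0.393 ] bgr [173. 210. 214.] medHS 33.0 11.0
px [247.7 385.7] 535 w [0.4461 0.376 ] bgr [165. 182. 168.] medHS 36.0 12.0
```

carry_out([
  [[-0.0015,-0.003,-0.03],0],
  [[-0.0015,-0.003,-0.06],0],
  [[-0.0015,-0.003,-0.075],0],
  [[-0.0015,-0.003,-0.081],0],
  [[-0.0015,-0.003,-0.083],0],
  [[-0.0015,-0.003,-0.0835],0],
  [[-0.0015,-0.003,-0.0835],0],
  [[-0.0015,-0.003,-0.0835],0],
])

```text
time: 43.6
position: [0.4501, -0.0749, 0.0126]
tool_rot: [-2.213, 2.228, -0.002]
ft_force: [-0.9, 2.5, 2.3]
grip_width: 0.294
```

```bash
python3 -c "
from h import *
for i in range(3):
    grab('top'); s=get_state(); print(s['position'],s['ft_force'])"
```

```text
[ 0.45003789 -0.07496754  0.01251155] [-1.66091855  2.10353513  2.20702608]
[ 0.45003083 -0.0750551   0.01242668] [-1.48817118  2.38645762  2.86437003]
[ 0.45000904 -0.07508101  0.01232292] [-0.4749218   1.34810786  3.05849164]
```

carry_out([
  [[0,0.003,-0.0005],0],
  [[0,0.009,-0.0005],0],
  [[0,0.015,-0.0005],0],
  [[0,0.021,-0.0005],0],
  [[0,0.027,-0.0005],0],
  [[0,0.033,-0.0005],0],
  [[0,0.039,-0.0005],0],
  [[0,0.045,-0.0005],0],
  [[0,0.051,-0.0005],0],
  [[0,0.057,-0.0005],0],
  [[0,0.063,-0.0005],0],
  [[0,0.069,-0.0005],0],
  [[0,0.075,-0.0005],0],
  [[0.0005,0.081,-0.0005],0],
  [[0.0005,0.087,-0.0005],0],
  [[0.0005,0.093,-0.0005],0],
  [[0.0005,0.099,-0.0005],0],
  [[0.0005,0.105,-0.0005],0],
  [[0.0005,0.111,-0.0005],0],
  [[0.0005,0.117,-0.0005],0],
])

```text
time: 45.75
position: [0.4496, 0.0421, 0.0112]
tool_rot: [2.213, -2.229, -0.0]
ft_force: [0.4, -3.1, 2.7]
grip_width: 0.299
```

carry_out([
  [[0,0.006,0],0],
  [[0,0.012,0],0],
  [[0,0.018,0],0],
  [[0,0.024,0],0],
  [[0,0.03,0],0],
  [[0,0.036,0],0],
  [[0,0.042,0],0],
  [[0,0.048,0],0],
  [[0,0.054,0],0],
  [[0,0.06,0],0],
  [[0,0.066,0],0],
  [[0,0.072,0],0],
  [[0.0005,0.078,0],0],
  [[0.0005,0.084,0],0],
  [[0.0005,0.09,0],0],
  [[0.0005,0.096,0],0],
  [[0.0005,0.102,0],0],
  [[0.0005,0.108,0],0],
  [[0.0005,0.114,0],0],
  [[0.0005,0.12,0],0],
])

```text
time: 47.75
position: [0.4501, 0.1621, 0.0112]
tool_rot: [2.213, -2.229, -0.0]
ft_force: [-0.7, -3.3, 3.1]
grip_width: 0.298
```

carry_out([
  [[0,0.006,0],0],
  [[0,0.012,0],0],
  [[0,0.018,0],0],
  [[0,0.024,0],0],
  [[0,0.03,0],0],
  [[0,0.036,0],0],
  [[0,0.042,0],0],
  [[0,0.048,0],0],
  [[0,0.054,0],0],
  [[0.0005,0.06,0],0],
  [[0.0005,0.066,0],0],
  [[0.0005,0.072,0],0],
  [[0.0005,0.078,0],0],
  [[0.0005,0.084,0],0],
  [[0.0005,0.0895,0],0],
  [[0.0005,0.09,0],0],
  [[0.0005,0.09,0],0],
])

```text
time: 49.45
position: [0.4506, 0.2527, 0.0113]
tool_rot: [-2.213, 2.228, 0.001]
ft_force: [-0.9, -0.8, 2.5]
grip_width: 0.292
```

carry_out([
  [[0,0,0.03],0],
  [[0,-0.01,0.06],0],
  [[0.02,-0.05,0.06],0],
  [[0.04,-0.1,0.06],0],
  [[0.06,-0.15,0.06],0],
  [[0.08,-0.2,0.06],0],
  [[0.1,-0.25,0.06],0],
  [[0.12,-0.29,0.06],0],
  [[0.1235,-0.325,0.06],0],
  [[0.1235,-0.327,0.06],0],
  [[0.1235,-0.327,0.06],0],
  [[0.1235,-0.327,0.06],0],
])

```text
time: 50.65
position: [0.5737, -0.0732, 0.0705]
tool_rot: [-2.215, 2.227, 0.003]
ft_force: [-0.8, 0.6, -1.9]
grip_width: 0.294
```

```bash
python3 caps.py; python3 scaps.py
```

```text
roi [[100.0, 196.0], [311.0, 299.0]]
px [240.3 198.5] 178 w [0.6377 0.0962] bgr [128. 123. 123.]
px [130.4 232.7] 66 w [0.5451 0.3745] bgr [143. 164. 171.]
px [118. 238.] 99 w [0.531  0.4057] bgr [144. 153. 161.]
px [128.  271.4] 219 w [0.4473 0.3751] bgr [202. 216. 219.]
px [187.2 299.2] 881 w [0.3817 0.2217] bgr [138. 138. 143.]
[ 0.57375253 -0.07275158  0.07077673] [-2.21612683  2.22577851  0.00232233] [-0.48660185  0.64036831 -1.53311473] 0.293665574865035 50.7
px [303. 234.] 318 w [0.5665 0.0062] bgr [146. 136. 132.] medHS 110.0 21.0
px [199.2 366. ] 495 w [0.5375 0.3932] bgr [131. 164. 168.] medHS 32.0 14.0
px [247.7 385.6] 537 w [0.4461 0.3758] bgr [185. 204. 187.] medHS 36.0 11.0
```

Run:
```python
from h import *
r=grab("side"); im=r["pixels"]; cv2.imwrite("pics/side_x.png",im); old=cv2.imread("pics/side0.png")
for y in range(222,248,3): print(y,[tuple(int(c) for c in im[y,x]) for x in range(282,326,6)])
print("old")
for y in (228,234,240): print(y,[tuple(int(c) for c in old[y,x]) for x in range(282,326,6)])
```

```text
222 [(117, 75, 47), (122, 79, 53), (121, 83, 56), (120, 84, 56), (122, 82, 56), (121, 81, 58), (124, 87, 59), (124, 87, 61)]
225 [(115, 74, 49), (97, 63, 39), (98, 65, 41), (121, 81, 59), (121, 81, 50), (120, 82, 54), (124, 86, 58), (125, 89, 61)]
228 [(120, 79, 55), (79, 51, 27), (79, 51, 34), (76, 48, 27), (118, 80, 53), (124, 83, 60), (124, 85, 58), (126, 91, 61)]
231 [(96, 61, 39), (80, 53, 33), (80, 53, 37), (80, 56, 37), (77, 49, 35), (122, 84, 56), (128, 88, 64), (123, 86, 58)]
234 [(77, 51, 31), (76, 46, 28), (79, 49, 34), (71, 45, 16), (79, 48, 32), (75, 47, 27), (125, 87, 56), (129, 89, 67)]
237 [(79, 50, 29), (78, 49, 32), (76, 47, 34), (76, 46, 27), (75, 45, 24), (79, 53, 37), (72, 43, 26), (130, 92, 66)]
240 [(79, 50, 29), (75, 46, 22), (73, 40, 26), (77, 47, 30), (76, 42, 22), (78, 47, 30), (72, 47, 24), (79, 49, 31)]
243 [(80, 53, 36), (76, 49, 30), (75, 48, 36), (73, 47, 25), (78, 44, 27), (76, 46, 34), (74, 48, 22), (128, 89, 61)]
246 [(79, 52, 32), (79, 51, 33), (74, 48, 27), (77, 46, 29), (77, 46, 26), (81, 51, 32), (77, 50, 28), (125, 87, 62)]
old
228 [(114, 76, 51), (115, 78, 54), (114, 79, 54), (113, 78, 53), (116, 80, 52), (153, 185, 167), (152, 180, 164), (46, 42, 38)]
234 [(108, 69, 45), (110, 73, 45), (112, 74, 48), (112, 71, 47), (35, 37, 33), (156, 185, 167), (157, 188, 172), (190, 192, 192)]
240 [(113, 75, 51), (111, 70, 45), (111, 73, 52), (111, 74, 49), (72, 44, 21), (31, 12, 14), (8, 17, 9), (69, 73, 70)]
```

carry_out([
  [[0.0005,-0.002,-0.03],0],
  [[0.0005,-0.002,-0.05],0],
  [[0.0005,-0.002,-0.056],0],
  [[0.0005,-0.002,-0.058],0],
  [[0.0005,-0.002,-0.0595],0],
  [[0.0005,-0.002,-0.06],0],
  [[0.0005,-0.002,-0.06],0],
  [[0.0005,-0.002,-0.06],0],
  [[0.0005,-0.002,-0.06],0],
])

```text
time: 51.7
position: [0.5753, -0.0768, 0.0118]
tool_rot: [-2.213, 2.228, -0.001]
ft_force: [-2.2, 2.9, 3.0]
grip_width: 0.297
```

```bash
python3 -c "
from h import *
for i in range(3):
    grab('top'); s=get_state(); print(s['position'],s['ft_force'])"
```

```text
[ 0.57522597 -0.07676345  0.01167168] [-0.76125815  2.62258301  1.65355781]
[ 0.57524018 -0.07678953  0.0116    ] [-0.80551543  4.17121596  3.46588753]
[ 0.57520603 -0.07680264  0.01152154] [-1.43815886  2.0596988   3.62875326]
```

carry_out([
  [[0,0.003,0],0],
  [[0,0.009,0],0],
  [[0,0.015,0],0],
  [[0,0.021,0],0],
  [[0,0.027,0],0],
  [[0,0.033,0],0],
  [[0,0.039,0],0],
  [[0,0.045,0],0],
  [[0,0.051,0],0],
  [[0,0.057,0],0],
  [[0,0.063,0],0],
  [[0,0.069,0],0],
  [[0,0.075,0],0],
  [[0.0005,0.081,0],0],
  [[0.0005,0.087,0],0],
  [[0.0005,0.093,0],0],
  [[0.0005,0.099,0],0],
  [[0.0005,0.105,0],0],
  [[0.0005,0.111,0],0],
  [[0.0005,0.117,0],0],
])

```text
time: 53.85
position: [0.5751, 0.0402, 0.0112]
tool_rot: [2.213, -2.229, 0.0]
ft_force: [0.1, -2.9, 3.1]
grip_width: 0.296
```

carry_out([
  [[0,0.006,0],0],
  [[0,0.012,0],0],
  [[0,0.018,0],0],
  [[0,0.024,0],0],
  [[0,0.03,0],0],
  [[0,0.036,0],0],
  [[0,0.042,0],0],
  [[0,0.048,0],0],
  [[0,0.054,0],0],
  [[0,0.06,0],0],
  [[0,0.066,0],0],
  [[0,0.072,0],0],
  [[0.0005,0.078,0],0],
  [[0.0005,0.084,0],0],
  [[0.0005,0.09,0],0],
  [[0.0005,0.096,0],0],
  [[0.0005,0.102,0],0],
  [[0.0005,0.108,0],0],
  [[0.0005,0.114,0],0],
  [[0.0005,0.12,0],0],
])

```text
time: 55.85
position: [0.5756, 0.1601, 0.0112]
tool_rot: [2.213, -2.229, 0.0]
ft_force: [0.8, -4.0, 3.7]
grip_width: 0.294
```

carry_out([
  [[0,0.006,0],0],
  [[0,0.012,0],0],
  [[0,0.018,0],0],
  [[0,0.024,0],0],
  [[0,0.03,0],0],
  [[0,0.036,0],0],
  [[0,0.042,0],0],
  [[0,0.048,0],0],
  [[0,0.054,0],0],
  [[0.0005,0.06,0],0],
  [[0.0005,0.066,0],0],
  [[0.0005,0.072,0],0],
  [[0.0005,0.078,0],0],
  [[0.0005,0.084,0],0],
  [[0.0005,0.09,0],0],
  [[0.0005,0.092,0],0],
  [[0.0005,0.092,0],0],
])

```text
time: 57.55
position: [0.5761, 0.2523, 0.0112]
tool_rot: [-2.214, 2.229, 0.001]
ft_force: [-0.1, -1.3, 2.7]
grip_width: 0.293
```

carry_out([
  [[0,0,0.03],0],
  [[0,-0.01,0.06],0],
  [[0,-0.05,0.065],0],
  [[0,-0.1,0.065],0],
  [[0,-0.15,0.065],0],
  [[0,-0.2,0.065],0],
  [[0,-0.25,0.065],-0.01],
  [[-0.01,-0.3,0.065],-0.02],
  [[-0.02,-0.35,0.065],-0.03],
  [[-0.025,-0.4,0.065],-0.04],
  [[-0.029,-0.45,0.065],-0.05],
  [[-0.029,-0.5,0.065],-0.06],
  [[-0.029,-0.54,0.065],-0.066],
  [[-0.029,-0.57,0.065],-0.066],
  [[-0.029,-0.59,0.065],-0.066],
  [[-0.029,-0.6,0.065],-0.066],
  [[-0.029,-0.61,0.065],-0.066],
  [[-0.029,-0.618,0.065],-0.066],
  [[-0.029,-0.618,0.065],-0.066],
  [[-0.029,-0.618,0.065],-0.066],
])

```text
time: 59.55
position: [0.5476, -0.3651, 0.0762]
tool_rot: [-2.14, 2.299, 0.001]
ft_force: [-1.0, -0.6, -2.3]
grip_width: 0.296
```

Run:
```python
from h import *
import pickle
s=get_state(); print(s["position"],s["tool_rot"],s["grip_width"],s["ft_force"])
r=grab("wrist","w9"); pickle.dump(r,open("w9.pkl","wb"))
# w8 pose = current camera shifted by tcp difference
r8={"mtx":r["mtx"],"extrinsics":r["extrinsics"].copy()}; r8["extrinsics"][:3,3]+=np.array([.5469,-.3600,.0177])-s["position"]
print("w8 far rim",ray(r8,[(256,145),(325,145)],.012)[:,:2],"ridge",ray(r8,[(271,260),(322,260)],.085)[:,:2])
H=[np.array([.548,-.3605]),-3.5]
for c in (H[0],H[0]+[0,-.004]):
  t=np.radians(-3.5);u=np.array([np.cos(t),np.sin(t)]);v=np.array([-u[1],u[0]])
  print([proj(r,[[*(c+a*.059*u+b*.023*v),.012]])[0].round(0).tolist() for a,b in((1,1),(1,-1),(-1,1))])
g=r["pixels"]
hsv=cv2.cvtColor(g,cv2.COLOR_BGR2HSV)
for row in range(140,236,8): print(row,[tuple(int(q) for q in hsv[row,x,1:]) for x in range(240,345,7)])
```

```text
[ 0.5475932  -0.36512323  0.07621651] [-2.13981193e+00  2.29944126e+00  6.13633521e-04] 0.2956385025619254 [-1.04323675 -0.57736379 -2.2627983 ]
w8 far rim [[ 0.60835177 -0.34548585]
 [ 0.60512343 -0.39054186]] ridge [[ 0.55807823 -0.35403834]
 [ 0.55639973 -0.3776136 ]]
[[251.0, 144.0], [306.0, 144.0], [255.0, 273.0]]
[[256.0, 144.0], [310.0, 143.0], [260.0, 273.0]]
140 [(9, 228), (11, 231), (10, 231), (14, 223), (9, 229), (10, 228), (10, 229), (10, 230), (10, 226), (10, 231), (9, 227), (10, 230), (10, 233), (14, 222), (10, 232)]
148 [(16, 193), (15, 149), (7, 180), (8, 186), (8, 188), (10, 186), (12, 197), (10, 186), (7, 183), (7, 181), (9, 231), (10, 230), (11, 228), (10, 232), (10, 227)]
156 [(12, 221), (16, 155), (9, 170), (6, 206), (7, 214), (7, 213), (8, 215), (8, 215), (7, 145), (7, 146), (10, 231), (11, 233), (10, 230), (10, 235), (10, 227)]
164 [(11, 226), (16, 161), (12, 167), (115, 243), (112, 245), (115, 241), (119, 235), (118, 236), (119, 232), (122, 221), (87, 224), (10, 231), (11, 233), (10, 230), (10, 225)]
172 [(14, 181), (14, 161), (19, 162), (81, 255), (76, 255), 
[... 640 characters left out ...]
 227), (15, 154), (21, 148), (159, 154), (161, 219), (160, 215), (162, 205), (161, 207), (160, 220), (160, 235), (149, 219), (10, 230), (11, 232), (11, 225), (10, 228)]
212 [(15, 214), (17, 153), (18, 154), (160, 167), (160, 227), (158, 231), (159, 225), (160, 222), (160, 229), (154, 242), (159, 231), (11, 234), (9, 234), (10, 232), (11, 232)]
220 [(11, 229), (18, 154), (20, 151), (161, 154), (162, 186), (159, 231), (159, 226), (160, 223), (160, 230), (156, 242), (158, 224), (10, 230), (11, 226), (10, 227), (11, 231)]
228 [(9, 227), (15, 158), (22, 154), (158, 150), (159, 164), (160, 163), (158, 227), (160, 223), (161, 231), (159, 238), (128, 120), (10, 236), (10, 227), (10, 227), (10, 232)]
```

Run:
```python
from h import *
import pickle
r=pickle.load(open("w9.pkl","rb")); g=r["pixels"].max(2).astype(int)
for row in (147,152,160): print(row,g[row,234:264].tolist(),g[row,296:316].tolist())
print([int(g[y,285]) for y in range(136,166)])
print(r["pixels"][180,255:318,0].tolist())
```

```text
147 [225, 223, 221, 223, 225, 220, 187, 167, 162, 163, 160, 157, 153, 149, 149, 150, 152, 155, 155, 158, 182, 226, 239, 237, 232, 223, 213, 209, 208, 209] [208, 209, 208, 208, 209, 208, 208, 208, 215, 222, 225, 222, 220, 225, 232, 234, 235, 233, 232, 232]
152 [227, 226, 226, 225, 224, 224, 217, 179, 157, 155, 155, 155, 153, 154, 154, 155, 155, 157, 157, 155, 167, 197, 211, 213, 208, 195, 192, 206, 212, 213] [144, 145, 145, 144, 145, 145, 142, 139, 161, 199, 214, 215, 216, 222, 229, 231, 231, 231, 231, 232]
160 [227, 227, 228, 228, 228, 228, 229, 221, 184, 159, 157, 156, 155, 154, 153, 155, 157, 158, 159, 160, 170, 198, 212, 213, 210, 200, 193, 199, 203, 203] [146, 145, 145, 145, 145, 145, 140, 139, 175, 204, 213, 214, 215, 223, 227, 228, 230, 231, 233, 235]
[229, 230, 230, 231, 233, 235, 229, 201, 206, 215, 216, 210, 190, 175, 179, 204, 214, 215, 215, 215, 215, 215, 215, 215, 208, 196, 185, 199, 232, 248]
[137, 115, 113, 132, 150, 167, 173, 176, 175, 178, 178, 178, 179, 179, 179, 176, 176, 175, 175, 175, 175, 177, 178, 178, 179, 178, 178, 178, 176, 173, 171, 170, 170, 172, 175, 179, 182, 182, 183, 183, 183, 183, 181, 180, 177, 176, 176, 176, 173, 172, 171, 172, 172, 171, 172, 173, 172, 171, 198, 219, 224, 225, 227]
```

carry_out([
  [[0.001,0.001,-0.02],0],
  [[0.001,0.001,-0.035],0],
  [[0.001,0.001,-0.045],0],
  [[0.001,0.001,-0.052],0],
  [[0.001,0.001,-0.056],0],
  [[0.001,0.001,-0.059],0],
  [[0.001,0.001,-0.0605],0],
  [[0.001,0.001,-0.0605],0],
  [[0.001,0.001,-0.0605],0],
])

```text
time: 60.5
position: [0.5484, -0.3656, 0.0162]
tool_rot: [-2.139, 2.301, -0.001]
ft_force: [0.7, -0.1, -1.9]
grip_width: 0.292
```

carry_out([
  [[0,0,-0.001],0],
  [[0,0,-0.001],0],
  [[0,0,-0.001],0],
])

```text
time: 60.8
position: [0.5486, -0.3656, 0.0154]
tool_rot: [-2.139, 2.301, -0.002]
ft_force: [0.0, 0.1, 1.2]
grip_width: 0.293
```

carry_out([
  [[0,0,0],0],
  [[0,0,0],0],
  [[0,0,0],0],
  [[0,0,0],0],
  [[0,0,0],0],
  [[0,0,0],0],
  [[0,0,0],0],
  [[0,0,0],0],
  [[0,0,0],0],
  [[0,0,0],0],
  [[0,0,0.02],0],
  [[0,0,0.05],0],
  [[0,0,0.1],0],
  [[0,0,0.15],0],
  [[-0.03,-0.03,0.17],0],
  [[-0.08,-0.06,0.17],0],
  [[-0.12,-0.1,0.17],0],
  [[-0.15,-0.14,0.17],0],
  [[-0.15,-0.14,0.17],0],
], grip=-1)

```text
time: 62.7
position: [0.3912, -0.5115, 0.1848]
tool_rot: [2.124, -2.308, 0.0]
ft_force: [-0.3, -0.4, -0.3]
grip_width: 1.0
```

```bash
python3 caps.py; python3 scaps.py
python3 - <<'E'
from h import *
t=grab("top"); s=grab("side")
A=cv2.resize(t["pixels"][120:310,80:460],(800,400),interpolation=cv2.INTER_CUBIC)
B=cv2.resize(s["pixels"][110:310,150:560],(400,195)); C=s["pixels"][100:230,310:430]; C=cv2.resize(C,(400,195))
cv2.imwrite("pics/final.png",np.vstack([A,np.hstack([B,C])]))
E
```

```text
roi [[100.0, 196.0], [311.0, 299.0]]
px [280.5 217.6] 412 w [ 0.5906 -0.0074] bgr [128. 123. 124.]
px [130.6 232.7] 75 w [0.5451 0.374 ] bgr [201. 230. 238.]
px [117.9 237.9] 111 w [0.5312 0.406 ] bgr [205. 214. 224.]
px [128.  271.5] 218 w [0.447  0.3751] bgr [199. 213. 215.]
px [145.  299.1] 473 w [0.3796 0.3281] bgr [134. 135. 141.]
px [233.4 299.2] 132 w [0.3842 0.106 ] bgr [133. 132. 135.]
px [265.9 299.7] 77 w [0.385 0.025] bgr [123. 121. 122.]
[ 0.39145399 -0.51153815  0.18451025] [ 2.12395316e+00 -2.30882459e+00  6.30692009e-05] [-2.44949823 -1.90956933  0.108732  ] 0.9992439966244624 62.75
px [302.3 233.7] 307 w [0.5682 0.0064] bgr [139. 130. 126.] medHS 110.0 19.0
px [199.2 365.8] 507 w [0.5377 0.393 ] bgr [167. 202. 207.] medHS 33.0 11.0
px [247.8 385.7] 541 w [0.446  0.3759] bgr [178. 197. 181.] medHS 35.0 11.0
```

View pics/final.png

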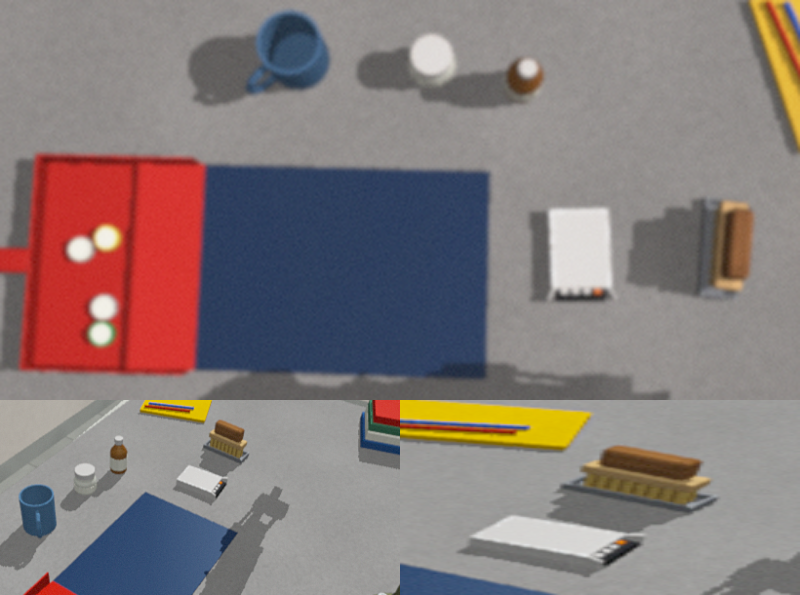

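The final picture shows all four caps in the pan behind the lip, at about (80–106, 238–333). The pad is empty, the calculator is in the sleeve with about 15 mm showing, the brush is in its holder, and the mug, jar and bottle stand where they were. I'm handing the job in.

```bash
python3 -c "
from bench import ticket
print(ticket.close_job())"
```

```text
the job is handed in; nothing more can be done
None
```

The job is done and handed in at about 63 s of the 192 s allowed, and the last picture shows everything in place.

**What I did**
- **Calculator:** I pushed it into the sleeve until it met the stop wall, with about 13 N at contact. The wrist camera measured 14 to 15 mm sticking out, against 15 mm expected.
- **Caps:** Four were there. Two brush strokes took all of them up the ramp and over the lip, and both cameras saw them in the pan afterwards.
- **Finishing strokes:** I did the near half, then the far half, at about 0.06 m/s from the far end of the pad to the foot of the ramp. Judging from force and height, the bristles were pressed about 4 to 5 mm.
- **Brush:** It stands in its holder, released. The jar, mug and bottle were not touched.

**What went wrong or disagreed**
- **Fingertip height:** The real fingertips sit about 36 mm higher than the reported TCP height. My first two tries at gripping the calculator closed above it, the second pressing it with about 5 N. I found the offset by touching the desk, with about 9 N at contact.
- **Regrasp of the calculator:** The fingers came down with about 30 N on the wrist force reading before the grip settled.
- **First try at the sleeve:** The calculator was tilted nose-up and jammed at the mouth. The wrist force reached about 64 N along x and 51 N upward, which is under the 120 N limit. I could not tell whether the gripper's body itself passed the 40 N limit. I backed off, set it flat and slid it in cleanly.
- **Holder position:** Different views disagreed by up to 4 mm on where the holder is. I used the last wrist view, and the brush went down to the holder's floor without catching the rim.

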